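Put the packing cartons and the tea away before the table is hosed down

TASK

The table is about to be hosed down, so put the loose cartons away dry: slide open the lid of the blue supplies box, put every packing-supplies carton that is there (red, grey, orange, beige) inside it, and push the lid shut until it has snapped over its end ridge and is fully home. Take the cover off the steel pot, put the green tea carton in, and set the cover back on so that it sits seated and level on the rim. Leave the spice jars and the tape dispenser where they stand.

Things in the scene. Friction and masses are not known exactly. Their poses are not given: they have to be found in the camera images.
- box_floor (a point): Blue plastic supplies box with sliding lid, fixed to the table. The point: centre of the inner floor, 5 mm above the table. Outside 196 mm (its x) by 169 mm (its y), inside 180 by 155 mm, 54 mm deep under the lid. Side walls (at +x, -x, 8 mm thick, grooved for the lid) and the end wall at +y (7 mm) are 71 mm high. z up; the lid opens along -y of this frame.
- ridge_mid (a point): Middle of the small sprung end ridge on top of the box's low end wall (at -y; 7 mm thick, 58 mm high), over which the lid slides out. A rib under the lid must be forced over it to close: it touches at about 9 mm of lid opening, passes the crest at about 5 mm with 6 to 10 N, then snaps home.
- supply_lid (a joint): How far the grey sliding lid is drawn open, m: 0 fully home, 0.14 fully open against a stop (it cannot come out). It starts partly open, uncovers the box from the +y wall onwards by its own opening, slides with about 2 N and stays where it is left.
- lid_grip (a point): Middle of the upright pull bar on the grey lid, 10 mm below the bar's top. The bar is 84 mm long (box x), 12 mm thick (box y, the sliding direction) and 21 mm high (65 to 86 mm above the table). It lies at x = 0, y = -(0.058 + lid opening) of the box frame.
- pot_rim (a point): Open round stainless pot, 108 mm outside diameter, 102 mm inside, 72 mm high, floor 4 mm thick, 0.6 kg, standing loose and empty, its cover on. The point: centre of its mouth at rim height, z up. The table on the robot's side of the pot (smaller x, same y) is clear for 20 cm, enough to lay the cover down.
- cover_knob (a point): Loose cover, on the pot at the start, stainless, about 0.16 kg: a disc 116 mm across that lies on the rim, under it a round step 94 mm across, 6 mm deep, that goes inside the pot; on top a black round knob 28 mm across, 16 mm high. The point: centre of the knob, 31 mm above the bottom of the step, 25 mm above the rim when seated; z up.
- red_carton_mid (a point): Red cardboard carton of packing supplies, a plain cuboid with closed lid, 50 x 44 x 45 mm (its own x, y, z; starts standing on the table, z up); the point is its centre, axes along its edges. May be absent (None).
- grey_carton_mid (a point): Grey cardboard carton of packing supplies, a plain cuboid with closed lid, 50 x 44 x 43 mm (its own x, y, z; starts standing on the table, z up); the point is its centre, axes along its edges. May be absent (None).
- orange_carton_mid (a point): Orange cardboard carton of packing supplies, a plain cuboid with closed lid, 50 x 38 x 34 mm (its own x, y, z; starts standing on the table, z up); the point is its centre, axes along its edges. May be absent (None).
- beige_carton_mid (a point): Beige cardboard carton of packing supplies, a plain cuboid with closed lid, 50 x 40 x 35 mm (its own x, y, z; starts standing on the table, z up); the point is its centre, axes along its edges. May be absent (None).
- tea_carton_mid (a point): Green and gold tea carton, 34 x 42 x 49 mm (its own x, y, z; starts standing on the table); the point is its centre.
- pot_cover: The same cover as a body; origin at the centre of the bottom of its step.
- spice_yellow_mid (a point): Spice jar with a yellow cap, 44 mm across, 100 mm high, standing; a bystander. The point is its centre.
- spice_black_mid (a point): Spice jar with a black cap, 44 mm across, 106 mm high, standing; a bystander. The point is its centre.
- tape_dispenser_mid (a point): Small black tape dispenser with a blue roll, 22 x 86 x 53 mm; a bystander. The point is its centre.
There are look-alikes about, which are no part of the job. Leave any purple look-alike of the pot_cover alone.

How it is judged:
By the outcome, as a careful person would: the job done as asked, in the order asked, and still so for the second after the job is handed in, with the robot touching nothing.
Of red_carton, grey_carton, orange_carton, beige_carton only 2 to 4 are there at a start; the rules pass over those that are not, and their reading is None.
At some moment in a run one of red_carton, grey_carton, orange_carton, beige_carton, tea_carton may be knocked a few centimetres aside while the robot is not near it.
Once in a run the grip may slacken for a moment while it holds something.
It also fails if it takes over 210 s, if anything falls off the work surface, if the arm or the gripper's body presses on something with over 40 N, if the wrist force passes 120 N, or if a joint passes its speed limit or range.

ROBOT

A 6-joint arm with a two-finger parallel gripper is mounted at the origin on a cart in front of the work surface, level with it; the furniture and walls round the work are solid. World frame = base frame: x ahead of the robot, y to its left, z up, the work surface at z = 0. Lengths are in mm, angles in degrees, forces in N, time in s.
With the tool pointing down it reaches from about 225 to 725 mm from the base axis. Payload 3.1 kg.
Tool frame: the origin (TCP) lies midway between the tips of the shut fingers; the grasp point (between the pads) lies 19 mm behind it; z points along the fingers, y is the line along which they close (so a half turn about z gives the same grasp; the last joint's range is limited). The gripper opens to 85 mm and grips with 20 to 120 N. Pads are 22 mm wide; open, the fingers measure 114 mm over their backs; the gripper's body (76 mm by 85 mm) begins 54 mm behind the grasp point. The pads swing forward as they close: fully open they stand 13 mm farther back than shut.
Start: joints at [69.912, 2.75, 5.684, 92.934, 0, 82.678], TCP at [116.013, 512.014, 231.312] pointing down, gripper open.
Joint ranges: [-166.93, 166.93], [-56.73, 111.36], [-69.38, 81.34], [-121.58, 131.49], [-85.45, 84.26], [-180, 180]. Speed limits (degrees/s): [159.86, 159.86, 180, 180, 180, 180].

INTERFACE

Orientations are given as [roll, pitch, yaw] about the fixed x, y, z axes, in that order (R = Rz(yaw) Ry(pitch) Rx(roll)).
In Python, from bench import robot gives the robot as it stands.
- The arm moves only by the tool move_arm, never from a script. Its argument "rows" is a list of rows, each a list of 7 numbers: the shift along the tool's x, y, z scaled (see below), then the turn, a rotation vector about the tool's x, y, z scaled (see below), then the closure, from 0 (fully open) to 1 (shut). A call has 1 to 5 rows; each row shifts and turns the commanded pose from where the row before left it, along the tool's axes as they then stand; what a row does not reach is not made up. The controller multiplies each number of a shift by 3 cm and each number of a turn by 5 degrees. A row lasts 1/12 s, in which the tool goes at most 41.7 mm and 7.16 degrees, less where a joint would pass 70% of its speed; a pose out of reach is approached as far as the arm can. A call with a number of a shift or a turn outside -1 to 1 is refused whole. A call with a gripper value outside its range is refused whole. The fingers move at their own pace and stop on an object; "grip_force" is the grip in N (left out, the last holds). Time passes only in rows, so rows that do not move let the fingers close. It gives the time, the measured TCP pose, the force, the opening and the grip force at its end, in the units of the state.
- robot.get_state(): the state, without advancing time (a new reading comes with each control period).
- robot.grab_frame(name): name is "scene" or "top" or "wrist"; returns the picture (420x560x3 uint8, blue, green, red); there is no depth.
- robot.camera_params(name): a dict with "vfov" (degrees; the focal length in pixels is half the picture's height over the tangent of half this angle, whatever the lens; pixels are square), "cx", "cy" (the principal point, pixels), "cam_to_world" (4x4, takes a point from camera to world coordinates). Camera axes: x right, y down, z forward; pixel columns grow to the right and rows downward; lengths in mm; the calibration is good to about 2 mm. A picture is of the moment at which its call begins: read the wrist's pose just before it. camera_params takes no time and is no camera call; for the wrist camera it gives the pose at the moment of the call.
- robot.close_job(): hands the job in; it is judged then, once.
Trained networks look in the newest picture that a camera, given by its name, has taken for a name from the list of things; names that differ only in an ending like _2 or _b are one class to them, and where a whole thing is asked for, a point or a joint stands for the part that bears it (a point fixed in the world has none). Each returns a list of dicts, best first, with "confidence" (0 to 1); they miss things now and then, are a little off and sometimes report something else, mostly with a low value. They report only what shows in the picture. A call takes as long as a camera call. They do not tell look-alikes from the thing itself.
- robot.find_in(camera, thing): "centre" ([column, row] in pixels, amid what is visible of it).
- robot.trace(camera, thing): "pixels" (420x560 bool, what is visible of it) and "centre" ([column, row] in pixels, amid what is visible of it).
- robot.spot_point(camera, thing): "centre" ([column, row] in pixels: a listed point, or the origin of a listed thing).
The state is a dict: "time_s": time; "joints": joint angles; "joint_velocities": joint speeds; "joint_efforts": joint torques, N m; "ee_pos": TCP position; "eef_rot": TCP orientation; "contact_force": force on the tool from outside, world axes, zero at the start; "moment": the same for the moment, N m; "finger_gap": opening from 0.0 (shut) to 1.0 (fully open); "grip_force": force on a finger pad.
Only numpy, scipy, OpenCV 4.12 (cv2) and the standard library are available. Lean on these libraries where they do the work, as an engineer would, in place of code of your own. Each camera call takes 0.05 s, during which the arm holds its last target. There are 200 camera calls.

## Working session

There is one attempt and no reset: what is moved stays moved. The work goes in short steps, Python scripts to look and compute and a tool call to move; the robot and the scene stay as the last step left them, time stands still between calls to the robot, and variables do not carry over. Pictures are saved under pics/ and viewed, at most 14 in all, crops included, and the job is handed in when it is done.

Besides the shell and the picture viewer there is one more tool, called after "Emit:" as name(argument=value, ...) on one line, values as JSON. move_arm: Moves the arm, as the interface text tells. Shifts and turns lie within -1 to 1; 1 stands for 3 cm of shift or 5 degrees of turn. Its arguments: {"type":"object","properties":{"rows":{"type":"array","items":{"type":"array","items":{"type":"number","minimum":-1,"maximum":1}}},"grip_force":{"type":"number"}},"required":["rows"]}

```bash
mkdir -p pics; cat > h.py <<'E'
import numpy as np, cv2
from bench import robot
from scipy.spatial.transform import Rotation as R
def snap(n,f=None):
    p=robot.camera_params(n); im=robot.grab_frame(n)
    if f: cv2.imwrite('pics/'+f,im)
    return p,im
def ray(p,uv,z):
    f=210/np.tan(np.radians(p['vfov']/2)); T=np.array(p['cam_to_world'])
    d=T[:3,:3]@np.array([(uv[0]-p['cx'])/f,(uv[1]-p['cy'])/f,1]); o=T[:3,3]
    return o+d*(z-o[2])/d[2]
def proj(p,X):
    f=210/np.tan(np.radians(p['vfov']/2)); T=np.array(p['cam_to_world'])
    c=T[:3,:3].T@(np.array(X)-T[:3,3]); return [p['cx']+f*c[0]/c[2],p['cy']+f*c[1]/c[2]]
H=dict(box_floor=5,ridge_mid=60,lid_grip=76,pot_rim=72,cover_knob=97,red_carton_mid=22.5,grey_carton_mid=21.5,orange_carton_mid=17,beige_carton_mid=17.5,tea_carton_mid=24.5,spice_yellow_mid=50,spice_black_mid=53,tape_dispenser_mid=26)
E
python3 - <<'E'
from h import *
for n in ['scene','top']:
    p,im=snap(n,n+'0.png'); print(n,np.round(p['cam_to_world'],2).tolist(),p['vfov'],p['cx'],p['cy'])
    for t,z in H.items():
        print(t,[(round(d['confidence'],2),np.round(d['centre']).astype(int).tolist(),np.round(ray(p,d['centre'],z)[:2]).astype(int).tolist()) for d in robot.spot_point(n,t)[:3]])
s=robot.get_state();print(s['time_s'],s['ee_pos'],s['eef_rot'])
E
```

```text
scene [[-0.79, -0.5, 0.36, -22.52], [-0.61, 0.62, -0.48, 936.19], [0.02, -0.6, -0.8, 1294.28], [0.0, 0.0, 0.0, 1.0]] 42.14154431432081 285.4547058838199 205.37348500488366
box_floor [(0.59, [291, 175], [622, 47])]
ridge_mid [(0.69, [306, 148], [625, -30])]
lid_grip [(0.71, [309, 141], [627, -47])]
pot_rim []
cover_knob [(0.74, [232, 211], [622, 314]), (0.74, [231, 330], [395, 576]), (0.69, [293, 322], [292, 470])]
red_carton_mid [(0.94, [359, 174], [452, -73])]
grey_carton_mid [(0.72, [380, 159], [434, -168])]
orange_carton_mid [(0.58, [311, 239], [428, 209]), (0.44, [232, 214], [658, 278])]
beige_carton_mid [(0.51, [348, 198], [428, 21])]
tea_carton_mid [(0.69, [324, 212], [450, 114])]
spice_yellow_mid [(0.28, [288, 170], [618, 70])]
spice_black_mid [(0.97, [204, 188], [765, 278]), (0.24, [225, 188], [717, 240])]
tape_dispenser_mid [(0.77, [280, 221], [530, 220])]
top [[-0.02, -0.98, 0.19, 241.56], [-1.0, 0.02, 0.01, 192.34], [-0.01, -0.19, -0.98, 1644.9], [0.0, 0.0, 0.0, 1.0]] 44.05636447188624 273.29332933538996 211.77344477589426
box_floor [(0.92, [321, 185], [638, 44])]
ridge_mid [(0.95, [346, 183], [628, -30])]
lid_grip [(0.85, [354, 184], [621, -53]), (0.41, [234, 187], [621, 321])]
pot_rim []
cover_knob [(0.92, [184, 207], [557, 473]), (0.86, [234, 186], [620, 320]), (0.75, [157, 256], [410, 553])]
red_carton_mid [(0.79, [361, 242], [446, -73])]
grey_carton_mid [(0.73, [391, 246], [432, -166])]
orange_carton_mid [(0.5, [273, 249], [433, 205])]
beige_carton_mid [(0.73, [326, 248], [433, 37]), (0.27, [390, 244], [440, -165])]
tea_carton_mid [(0.64, [297, 245], [441, 127]), (0.46, [392, 244], [438, -170])]
spice_yellow_mid [(0.79, [263, 158], [720, 230]), (0.16, [354, 183], [631, -57])]
spice_black_mid [(0.59, [245, 147], [759, 286])]
tape_dispenser_mid [(0.63, [268, 220], [525, 220])]
1.4 [115.99866296 512.00555905 231.3001137 ] [-1.79997434e+02 -1.17481612e-04  1.67234792e+02]
```

View pics/top0.png

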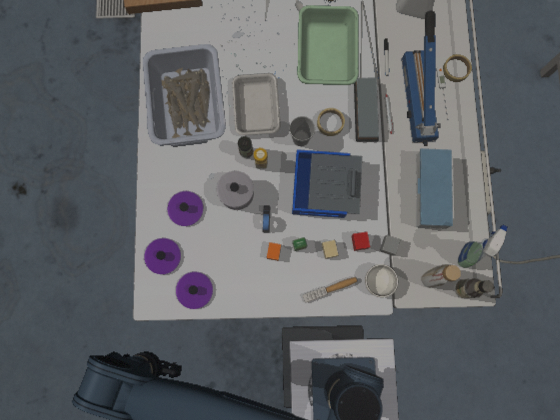

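View pics/scene0.png

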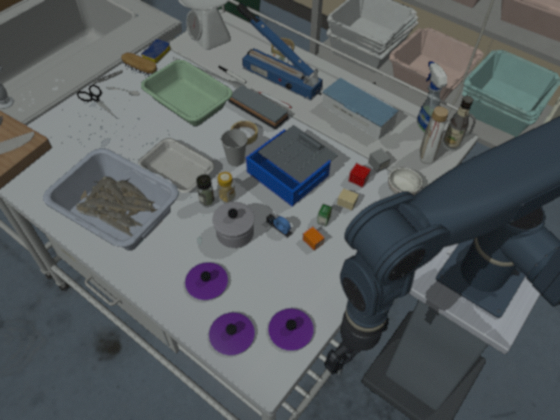

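The top view shows all four supply cartons in a row at about row 245 (grey col 391, red 361, beige 330, orange 273), with the tea carton at (300,244). The blue box is at (325,184), partly covered by its lid, and the pot with its cover is at (235,188). The scene view agrees, and the three purple covers are decoys. I'm moving over the box to look closer.

Emit:
move_arm(rows=[[0,0,0,0,0,-1,0],[-0.68,-0.62,-0.13,0,0,0,0],[-0.68,-0.62,-0.13,0,0,0,0],[-0.68,-0.62,-0.13,0,0,0,0],[-0.68,-0.62,-0.13,0,0,0,0]])

```text
time_s: 1.82
ee_pos: [187.2, 426.4, 247.0]
eef_rot: [-180.0, 0.0, 172.3]
contact_force: [-0.0, -0.7, -1.0]
finger_gap: 1.001
grip_force: 0.0
```

Emit:
move_arm(rows=[[-0.68,-0.62,-0.13,0,0,0,0],[-0.68,-0.62,-0.13,0,0,0,0],[-0.68,-0.62,-0.13,0,0,0,0],[-0.68,-0.62,-0.13,0,0,0,0],[-0.68,-0.62,-0.13,0,0,0,0]])

```text
time_s: 2.23
ee_pos: [276.0, 320.2, 266.8]
eef_rot: [180.0, 0.0, 172.2]
contact_force: [0.5, 0.3, 0.2]
finger_gap: 1.005
grip_force: 0.0
```

Emit:
move_arm(rows=[[-0.68,-0.62,-0.13,0,0,0,0],[-0.68,-0.62,-0.13,0,0,0,0],[-0.68,-0.62,-0.13,0,0,0,0],[-0.68,-0.62,-0.13,0,0,0,0],[-0.68,-0.62,-0.13,0,0,0,0]])

```text
time_s: 2.65
ee_pos: [364.5, 214.3, 286.3]
eef_rot: [180.0, 0.0, 172.2]
contact_force: [0.1, 1.0, -0.3]
finger_gap: 0.998
grip_force: 0.0
```

Emit:
move_arm(rows=[[-0.68,-0.62,-0.13,0,0,0,0],[-0.68,-0.62,-0.13,0,0,0,0],[-0.68,-0.62,-0.13,0,0,0,0],[-0.68,-0.62,-0.13,0,0,0,0],[-0.68,-0.62,-0.13,0,0,0,0]])

```text
time_s: 3.07
ee_pos: [453.0, 108.3, 305.7]
eef_rot: [180.0, 0.0, 172.2]
contact_force: [-0.2, 0.4, -0.3]
finger_gap: 1.004
grip_force: 0.0
```

Emit:
move_arm(rows=[[-0.68,-0.62,-0.13,0,0,0,0],[-0.68,-0.62,-0.13,0,0,0,0],[-0.68,-0.62,-0.13,0,0,0,0],[-0.68,-0.62,-0.13,0,0,0,0],[-0.68,-0.62,-0.13,0,0,0,0]])

```text
time_s: 3.48
ee_pos: [541.5, 2.3, 325.1]
eef_rot: [180.0, 0.0, 172.2]
contact_force: [0.8, 0.5, 0.9]
finger_gap: 0.997
grip_force: 0.0
```

```bash
cat >> h.py <<'E'
def look(cam,names,f=None,spot=True):
    p,im=snap(cam,f)
    for t in names:
        r=robot.spot_point(cam,t)
        print(t,[(round(d['confidence'],2),np.round(d['centre']).astype(int).tolist(),np.round(ray(p,d['centre'],H[t])[:2],1).tolist()) for d in r[:3]])
    return p,im
def yawof(cam,p,t,z):
    "min-area rectangle of the traced thing, back-projected to height z"
    r=robot.trace(cam,t)
    if not r: print(t,'none');return
    c=max(cv2.findContours(r[0]['pixels'].astype(np.uint8),0,1)[0],key=cv2.contourArea)[:,0]
    w=np.array([ray(p,q,z)[:2] for q in c],np.float32)
    b=cv2.minAreaRect(w); print(t,'rect',np.round(b[0],1),np.round(b[1],1),round(b[2],1))
    return b
def plan(x,y,z,yaw,step=38):
    "one-line plan: turn first, then n equal rows"
    s=robot.get_state(); c=np.array(s['ee_pos']); y0=s['eef_rot'][2]
    dy=(yaw-y0+180)%360-180
    a=np.radians(yaw); d=np.array([x,y,z])-c
    t=np.array([d@[np.cos(a),np.sin(a),0],d@[np.sin(a),-np.cos(a),0],-d[2]])
    n=max(1,int(np.ceil(np.linalg.norm(t)/step)),int(np.ceil(abs(t).max()/30)))
    print('turn units z %.2f | tool mm %s | n=%d row %s'%(-dy/5,np.round(t,1),n,np.round(t/30/n,3)))
def st():
    s=robot.get_state(); print('t %.2f pos %s rot %s F %s gap %.3f grip %.1f'%(s['time_s'],np.round(s['ee_pos'],1),np.round(s['eef_rot'],2),np.round(s['contact_force'],1),s['finger_gap'],s['grip_force']))
E
python3 - <<'E'
from h import *
st()
p,im=look('wrist',['box_floor','ridge_mid','lid_grip','red_carton_mid','beige_carton_mid','tea_carton_mid','grey_carton_mid'],'w1.png')
T=np.array(p['cam_to_world']);print(np.round(T,2).tolist(),p['vfov'])
E
```

```text
t 3.48 pos [541.5   2.3 325.1] rot [1.8000e+02 2.0000e-02 1.7222e+02] F [0.8 0.5 0.9] gap 0.997 grip 0.0
box_floor []
ridge_mid [(0.81, [263, 236], [634.5, -33.5])]
lid_grip [(0.77, [248, 239], [629.6, -54.2]), (0.71, [425, 145], [527.3, 201.5])]
red_carton_mid [(0.94, [221, 116], [453.5, -69.4])]
beige_carton_mid [(0.64, [282, 88], [427.6, 23.6])]
tea_carton_mid [(0.74, [354, 95], [451.3, 123.7])]
grey_carton_mid [(0.87, [158, 113], [437.5, -160.2])]
[[0.14, 0.94, 0.32, 460.99], [0.99, -0.13, -0.04, 12.84], [-0.0, 0.32, -0.95, 467.69], [0.0, 0.0, 0.0, 1.0]] 71.99943665216237
```

View pics/w1.png

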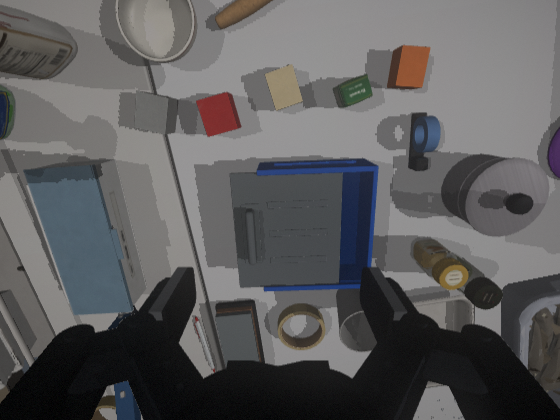

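The wrist view shows the box clearly. Its blue walls run from (258,165) to (376,163) to (373,290), and the lid bar is at (252,236). The cartons are in a row at row 90-115.

```bash
python3 - <<'E'
from h import *
p=robot.camera_params('wrist')
for q,z in [((376,162),71),((374,290),71),((258,163),71),((264,291),71),((252,208),86),((252,264),86),((252,236),86),((343,173),62),((340,284),62)]: print(q,np.round(ray(p,q,z),1))
for t,z in [('red_carton_mid',45),('grey_carton_mid',43),('orange_carton_mid',34),('beige_carton_mid',35),('tea_carton_mid',49)]: yawof('wrist',p,t,z)
plan(630,-54,150,172.3)
E
```

```text
(376, 162) [540.6 140.1  71. ]
(374, 290) [745.5 131.5  71. ]
(258, 163) [520.2 -20.4  71. ]
(264, 291) [723.7 -42.8  71. ]
(252, 208) [578.6 -37.1  86. ]
(252, 264) [665.1 -51.3  86. ]
(252, 236) [620.4 -44.   86. ]
(343, 173) [551.9  96.1  62. ]
(340, 284) [733.2  79.9  62. ]
red_carton_mid rect [449.2 -65.9] [50.2 51.7] 7.8
grey_carton_mid rect [ 436.2 -153.2] [57.  49.9] 71.1
orange_carton_mid rect [424.8 198.1] [49.1 53.1] 78.5
beige_carton_mid rect [426.7  27.6] [51.6 40.4] 11.5
tea_carton_mid rect [445.2 118. ] [32. 49.] 12.8
turn units z -0.00 | tool mm [-96.4 -45.6 175.2] | n=6 row [-0.536 -0.253  0.973]
```

Emit:
move_arm(rows=[[-0.6,-0.27,0.9,0,0,0,0],[-0.6,-0.27,0.9,0,0,0,0],[-0.6,-0.27,0.9,0,0,0,0],[-0.6,-0.27,0.9,0,0,0,0],[-0.6,-0.27,0.9,0,0,0,0]])

```text
time_s: 4.55
ee_pos: [625.1, -48.9, 188.8]
eef_rot: [-180.0, 0.0, 172.3]
contact_force: [-0.3, 0.4, -0.8]
finger_gap: 1.002
grip_force: 0.0
```

Emit:
move_arm(rows=[[0,0,0.98,0,0,0,0],[0,0,0.98,0,0,0,0],[0,0,0.98,0,0,0,0],[0,0,0.9,0,0,0,0],[0,0,0,0,0,0,0]])

```text
time_s: 4.97
ee_pos: [619.1, -47.6, 66.8]
eef_rot: [180.0, -0.8, 172.2]
contact_force: [-1.3, 0.2, -1.6]
finger_gap: 1.0
grip_force: 0.0
```

Emit:
move_arm(rows=[[0,0,0,0,0,0,1],[0,0,0,0,0,0,1],[0,0,0,0,0,0,1],[0,0,0,0,0,0,1],[0,0,0,0,0,0,1]], grip_force=30)

```text
time_s: 5.38
ee_pos: [626.1, -49.0, 77.3]
eef_rot: [-180.0, 0.2, 172.2]
contact_force: [0.4, 0.0, 0.4]
finger_gap: 0.296
grip_force: 0.0
```

Emit:
move_arm(rows=[[0,0,0,0,0,0,1],[0,0,0,0,0,0,1],[0,0,0,0,0,0,1]])

```text
time_s: 5.63
ee_pos: [625.5, -48.9, 76.5]
eef_rot: [-180.0, 0.2, 172.3]
contact_force: [-0.1, 0.1, 5.9]
finger_gap: 0.132
grip_force: 30.0
```

Emit:
move_arm(rows=[[0,-0.3,0,0,0,0,1],[0,-0.5,0,0,0,0,1],[0,-0.5,0,0,0,0,1],[0,-0.5,0,0,0,0,1],[0,-0.5,0,0,0,0,1]])

```text
time_s: 6.05
ee_pos: [618.4, -119.1, 76.5]
eef_rot: [180.0, 0.5, 172.2]
contact_force: [8.5, 0.9, 3.2]
finger_gap: 0.133
grip_force: 29.8
```

Emit:
move_arm(rows=[[0,-0.3,0,0,0,0,1],[0,-0.2,0,0,0,0,1],[0,-0.1,0,0,0,0,1],[0,0,0,0,0,0,1],[0,0,0,0,0,0,1]])

```text
time_s: 6.47
ee_pos: [616.5, -138.5, 76.5]
eef_rot: [-179.9, 0.6, 172.1]
contact_force: [8.7, -3.0, 3.3]
finger_gap: 0.13
grip_force: 30.2
```

Emit:
move_arm(rows=[[-0.08,-0.15,0,0,0,0,1],[0,-0.15,0,0,0,0,1],[0,-0.1,0,0,0,0,1],[0,0,0,0,0,0,1]])

```text
time_s: 6.8
ee_pos: [615.6, -148.8, 76.5]
eef_rot: [179.9, 0.3, 172.2]
contact_force: [4.0, 1.8, 5.3]
finger_gap: 0.135
grip_force: 30.4
```

Emit:
move_arm(rows=[[0,-0.1,0,0,0,0,1],[0,-0.1,0,0,0,0,1],[0,-0.1,0,0,0,0,1],[0,0,0,0,0,0,1]])

```text
time_s: 7.13
ee_pos: [615.5, -149.2, 76.3]
eef_rot: [179.0, 0.4, 172.5]
contact_force: [6.6, 17.4, 7.1]
finger_gap: 0.131
grip_force: 30.0
```

Emit:
move_arm(rows=[[0,0.2,0,0,0,0,0],[0,0,0,0,0,0,0],[0,0,0,0,0,0,0],[0,0,-0.5,0,0,0,0],[0,0,-0.9,0,0,0,0]])

```text
time_s: 7.55
ee_pos: [608.6, -150.7, 111.0]
eef_rot: [180.0, -0.7, 172.1]
contact_force: [1.0, 0.6, 0.2]
finger_gap: 0.83
grip_force: 0.0
```

Emit:
move_arm(rows=[[0.6,0.6,-0.9,0,0,0,0],[0.6,0.6,-0.9,0,0,0,0],[0.6,0.6,-0.9,0,0,0,0],[0.6,0.6,-0.9,0,0,0,0],[0.6,0.6,-0.9,0,0,0,0]])

```text
time_s: 7.97
ee_pos: [534.2, -49.7, 251.8]
eef_rot: [-179.9, -0.2, 172.1]
contact_force: [1.4, 0.6, 0.5]
finger_gap: 1.0
grip_force: 0.0
```

Emit:
move_arm(rows=[[0.6,0.5,-0.8,0,0,0,0],[0.6,0.5,-0.8,0,0,0,0],[0.6,0.4,-0.6,0,0,0,0],[0.3,0.2,-0.3,0,0,0,0],[0,0,0,0,0,0,0]])

```text
time_s: 8.38
ee_pos: [479.7, 7.2, 329.4]
eef_rot: [-180.0, 0.2, 172.2]
contact_force: [0.1, 0.2, -0.1]
finger_gap: 0.993
grip_force: 0.0
```

```bash
python3 - <<'E'
from h import *
st()
p,im=look('wrist',['box_floor','ridge_mid','lid_grip','red_carton_mid','grey_carton_mid','orange_carton_mid','beige_carton_mid','tea_carton_mid'],'w2.png')
for t,z in [('red_carton_mid',45),('grey_carton_mid',43),('orange_carton_mid',34),('beige_carton_mid',35),('tea_carton_mid',49)]: yawof('wrist',p,t,z)
E
```

```text
t 8.38 pos [479.7   7.2 329.4] rot [-179.96    0.23  172.25] F [ 0.1  0.2 -0.1] gap 0.993 grip 0.0
box_floor [(0.88, [314, 244], [626.5, 51.1])]
ridge_mid [(0.68, [269, 266], [629.2, -28.4]), (0.33, [167, 156], [435.3, -145.7])]
lid_grip [(0.91, [189, 274], [617.1, -151.5])]
red_carton_mid [(0.93, [228, 154], [448.5, -66.8])]
grey_carton_mid [(0.89, [166, 155], [438.0, -161.4])]
orange_carton_mid [(0.85, [404, 113], [425.3, 204.4])]
beige_carton_mid [(0.69, [285, 129], [424.7, 25.1]), (0.43, [227, 156], [451.4, -69.8])]
tea_carton_mid [(0.64, [348, 136], [446.6, 118.4]), (0.44, [404, 115], [428.6, 201.5]), (0.23, [285, 130], [424.7, 25.1])]
red_carton_mid rect [449.8 -67.2] [52.  51.4] 7.1
grey_carton_mid rect [ 435.9 -154.9] [56.8 58. ] 69.5
orange_carton_mid rect [424.4 196.2] [50.  52.5] 78.3
beige_carton_mid rect [428.   25.3] [50.3 41. ] 11.0
tea_carton_mid rect [443.6 116.5] [36.  46.5] 13.6
```

View pics/w2.png

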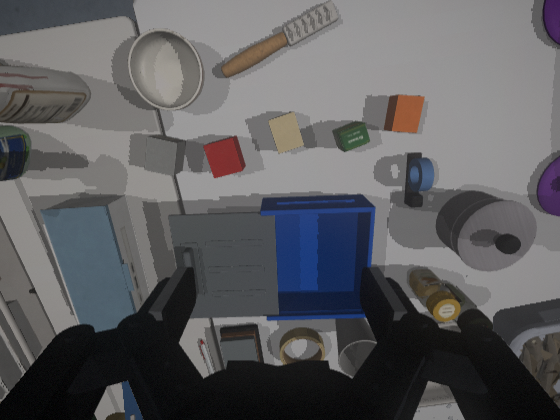

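The lid is fully open: the interior spans cols 277-370, rows 205-315. The cartons are unmoved. I'm turning the wrist so the fingers close along the box's x and going over grey.

Emit:
move_arm(rows=[[0.16,-1.0,0.8,0,0,0,0],[0.16,-1.0,0.8,0,0,0,0],[0.16,-1.0,0.8,0,0,0,0],[0.16,-1.0,0.8,0,0,0,0],[0,0,0,0,0,1,0]])

```text
time_s: 9.5
ee_pos: [440.5, -111.8, 224.2]
eef_rot: [-179.9, -0.6, 166.9]
contact_force: [-0.1, 1.2, -1.0]
finger_gap: 0.997
grip_force: 0.0
```

Emit:
move_arm(rows=[[0,0,0,0,0,1,0],[0,0,0,0,0,1,0],[0,0,0,0,0,1,0],[0,0,0,0,0,1,0],[0,0,0,0,0,1,0]])

```text
time_s: 9.92
ee_pos: [444.9, -109.1, 230.8]
eef_rot: [180.0, 0.0, 142.0]
contact_force: [-0.0, 0.2, -0.0]
finger_gap: 0.997
grip_force: 0.0
```

Emit:
move_arm(rows=[[0,0,0,0,0,1,0],[0,0,0,0,0,1,0],[0,0,0,0,0,1,0],[0,0,0,0,0,1,0],[0,0,0,0,0,1,0]])

```text
time_s: 10.33
ee_pos: [445.0, -109.0, 230.9]
eef_rot: [180.0, 0.0, 117.0]
contact_force: [0.1, 0.1, 0.1]
finger_gap: 0.996
grip_force: 0.0
```

Emit:
move_arm(rows=[[0,0,0,0,0,1,0],[0,0,0,0,0,1,0],[0,0,0,0,0,1,0],[0,0,0,0,0,1,0],[0,0,0,0,0,1,0]])

```text
time_s: 10.75
ee_pos: [445.0, -109.0, 230.9]
eef_rot: [180.0, 0.0, 92.0]
contact_force: [0.6, -0.2, 0.4]
finger_gap: 1.002
grip_force: 0.0
```

```bash
python3 - <<'E'
from h import *
st()
p,im=look('wrist',['red_carton_mid','grey_carton_mid','beige_carton_mid','ridge_mid','box_floor'],'w3.png')
for t,z in [('red_carton_mid',45),('grey_carton_mid',43),('beige_carton_mid',35)]: yawof('wrist',p,t,z)
E
```

```text
t 10.75 pos [ 445.  -109.   230.9] rot [1.7998e+02 1.0000e-02 9.2000e+01] F [ 0.6 -0.2  0.4] gap 1.002 grip 0.0
red_carton_mid []
grey_carton_mid [(0.58, [273, 224], [441.5, -165.0])]
beige_carton_mid [(0.78, [265, 60], [427.2, 27.8])]
ridge_mid [(0.79, [455, 126], [628.8, -34.2])]
box_floor [(0.86, [449, 49], [634.8, 48.2])]
red_carton_mid rect [451.1 -69.6] [51.1 47.2] 7.0
grey_carton_mid rect [ 439.1 -155.3] [56.3 54.1] 69.9
beige_carton_mid rect [429.4  24.3] [50.6 43.5] 11.1
```

View pics/w3.png

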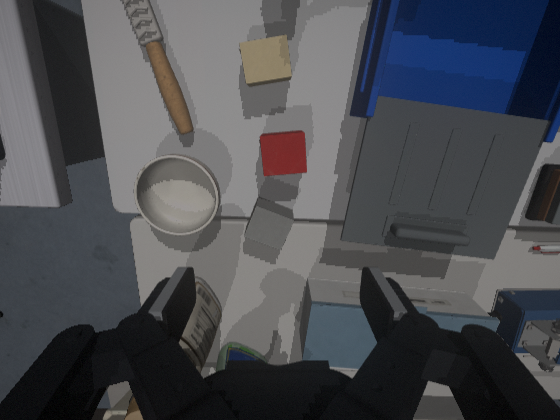

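```bash
python3 -c "
import cv2;im=cv2.imread('pics/w3.png');cv2.imwrite('pics/c3.png',cv2.convertScaleAbs(cv2.resize(im[120:270,225:325],None,fx=5,fy=4*1.0,interpolation=cv2.INTER_CUBIC),alpha=1.6))"
```

```text
(no output)
```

View pics/c3.png

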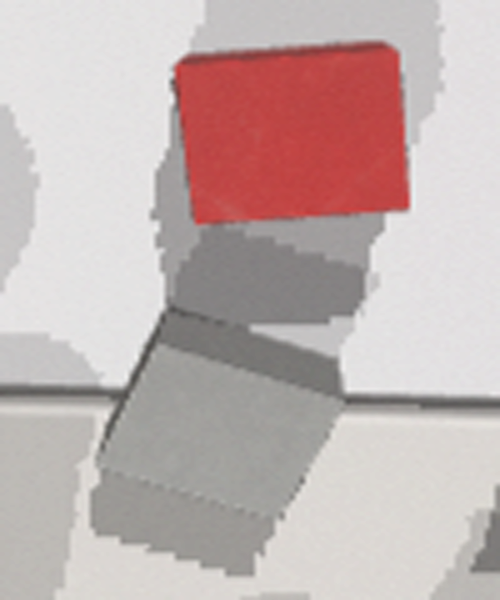

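In the crop, grey's top face has corners at about (256,206), (294,220), (281,249) and (245,236). Red's are at (261,137), (305,132), (307,172) and (264,175).

```bash
cat >> h.py <<'E'
def top(p,q,z):
    w=np.array([ray(p,a,z)[:2] for a in q]); e=np.roll(w,-1,0)-w
    print('c',np.round(w.mean(0),1),'edges',np.round(np.linalg.norm(e,axis=1),1),'ang',np.round(np.degrees(np.arctan2(e[:,1],e[:,0]))%90,1))
E
python3 - <<'E'
from h import *
p=robot.camera_params('wrist')
top(p,[(256,205.7),(294,220),(281,249.3),(244.6,236.3)],43)
top(p,[(261,137),(304.6,132.5),(307,172),(263.6,175.5)],45)
for q,z in [((370,112),58),((536,128),58)]: print(ray(p,q,z))
plan(439,-158,60,69)
E
```

```text
c [ 437.4 -161.8] edges [49.4 42.5 48.7 42.7] ang [70.5 70.6 70.7 71.5]
c [451.8 -71.3] edges [48.2 44.  50.  43.1] ang [8.  7.5 6.9 5.2]
[538.06567837 -22.55505919  58.        ]
[714.43393662 -31.58282701  58.        ]
turn units z 4.65 | tool mm [-47.8  12.  170.7] | n=6 row [-0.266  0.067  0.949]
```

Emit:
move_arm(rows=[[0,0,0,0,0,0.86,0],[0,0,0,0,0,0.86,0],[0,0,0,0,0,0.86,0],[0,0,0,0,0,0.86,0],[0,0,0,0,0,0.86,0]])

```text
time_s: 11.62
ee_pos: [444.9, -109.0, 230.7]
eef_rot: [-180.0, 0.0, 70.6]
contact_force: [0.4, -1.3, -0.5]
finger_gap: 0.999
grip_force: 0.0
```

Emit:
move_arm(rows=[[-0.35,0.07,0.9,0,0,0,0],[-0.35,0.07,0.9,0,0,0,0],[-0.35,0.07,0.9,0,0,0,0],[-0.35,0.07,0.9,0,0,0,0],[-0.35,0.07,0.9,0,0,0,0]])

```text
time_s: 12.03
ee_pos: [437.4, -162.5, 94.6]
eef_rot: [180.0, 0.0, 70.8]
contact_force: [0.4, -0.4, -0.2]
finger_gap: 0.998
grip_force: 0.0
```

Emit:
move_arm(rows=[[0,0,0.9,0,0,0,0],[0,0,0.8,0,0,0,0],[0,0,0.6,0,0,0,0],[0,0,0.4,0,0,0,0],[0,0,0.25,0,0,0,0]])

```text
time_s: 12.45
ee_pos: [436.0, -161.3, 5.0]
eef_rot: [-179.8, -0.0, 70.8]
contact_force: [-0.7, 0.4, 0.5]
finger_gap: 1.002
grip_force: 0.0
```

Emit:
move_arm(rows=[[0,0,0.1,0,0,0,0.2],[0,0,0,0,0,0,0.7],[0,0,0,0,0,0,0.7],[0,0,0,0,0,0,0.7],[0,0,0,0,0,0,0.7]], grip_force=40)

```text
time_s: 12.87
ee_pos: [438.5, -162.6, 5.4]
eef_rot: [179.9, 0.0, 70.7]
contact_force: [-0.2, 0.1, -1.0]
finger_gap: 0.581
grip_force: 42.7
```

Emit:
move_arm(rows=[[0,0,-0.4,0,0,0,0.7],[0,0,-0.9,0,0,-0.66,0.7],[0,0,-1.0,0,0,-0.67,0.7],[0,0,-1.0,0,0,-0.67,0.7],[0,0,-0.9,0,0,-0.67,0.7]])

```text
time_s: 13.28
ee_pos: [437.8, -162.2, 132.5]
eef_rot: [179.9, 0.0, 84.3]
contact_force: [0.4, -0.2, -0.5]
finger_gap: 0.579
grip_force: 42.7
```

Emit:
move_arm(rows=[[0.5,0.4,0,0,0,0,0.7],[0.76,0.61,0,0,0,0,0.7],[0.76,0.61,0,0,0,0,0.7],[0.76,0.61,0,0,0,0,0.7],[0.76,0.61,0,0,0,0,0.7]])

```text
time_s: 13.7
ee_pos: [534.4, -64.3, 131.0]
eef_rot: [179.9, 0.0, 84.1]
contact_force: [0.7, -1.2, 0.2]
finger_gap: 0.583
grip_force: 42.8
```

Emit:
move_arm(rows=[[0.76,0.61,0,0,0,0,0.7],[0.76,0.61,0,0,0,0,0.7],[0.76,0.61,0,0,0,0,0.7],[0.76,0.61,0,0,0,0,0.7],[0.76,0.61,0,0,0,0,0.7]])

```text
time_s: 14.12
ee_pos: [637.1, 40.0, 130.6]
eef_rot: [180.0, 0.0, 84.1]
contact_force: [-0.1, 0.2, -0.6]
finger_gap: 0.582
grip_force: 42.8
```

Emit:
move_arm(rows=[[0.76,0.61,0,0,0,0,0.7],[0.5,0.45,0,0,0,0,0.7],[0.3,0.25,0,0,0,0,0.7],[0,0,0,0,0,0,0.7],[0,0,0,0,0,0,0.7]])

```text
time_s: 14.53
ee_pos: [680.0, 81.6, 130.0]
eef_rot: [-180.0, 0.0, 84.1]
contact_force: [0.2, 0.1, 0.3]
finger_gap: 0.577
grip_force: 42.8
```

```bash
python3 - <<'E'
from h import *
st(); plan(685.1,85.1,12,84,25)
look('wrist',['box_floor','ridge_mid','grey_carton_mid'],'w4.png')
E
```

```text
t 14.53 pos [680.   81.6 130. ] rot [-1.7998e+02  2.0000e-02  8.4140e+01] F [0.2 0.1 0.3] gap 0.577 grip 42.8
turn units z 0.03 | tool mm [  4.    4.8 118. ] | n=5 row [0.027 0.032 0.787]
box_floor [(0.73, [238, 236], [638.1, 49.8])]
ridge_mid [(0.94, [235, 342], [629.8, -31.2])]
grey_carton_mid [(0.66, [279, 288], [674.0, -3.0])]
```

View pics/w4.png

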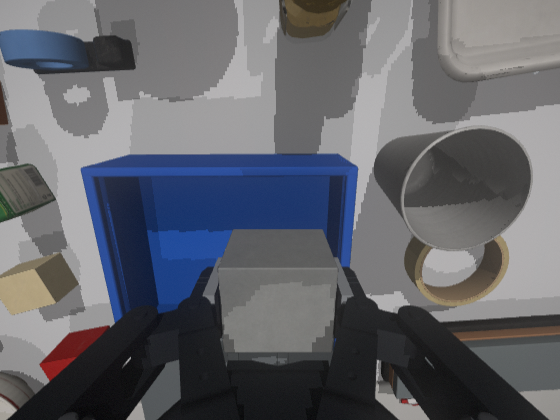

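The wrist view shows grey held squarely above the box. The +y wall's outer top corners are at (85,168) and (357,166).

```bash
python3 - <<'E'
from h import *
p=robot.camera_params('wrist')
a,b=ray(p,(85,168),71)[:2],ray(p,(357,167),71)[:2]
print(a,b,np.linalg.norm(a-b)); t=np.radians(-6); y=np.array([-np.sin(t),np.cos(t)])
print('origin', (a+b)/2-84.5*y)
plan(685,85,12,84,25)
E
```

```text
[550.58631119 139.4695153 ] [740.76396995 120.14150696] 191.15730119265427
origin [636.84248542  45.76841097]
turn units z 0.00 | tool mm [  5.2   5.1 118.6] | n=5 row [0.035 0.034 0.791]
```

Emit:
move_arm(rows=[[0.1,0.1,0.3,0,0,0,0.7],[0,0,0.7,0,0,0,0.7],[0,0,0.8,0,0,0,0.7],[0,0,0.8,0,0,0,0.7],[0,0,0.6,0,0,0,0.7]])

```text
time_s: 15.15
ee_pos: [681.8, 83.5, 31.4]
eef_rot: [-179.9, 0.0, 84.0]
contact_force: [-0.9, -0.1, -2.8]
finger_gap: 0.581
grip_force: 42.8
```

Emit:
move_arm(rows=[[0,0,0.4,0,0,0,0.7],[0,0,0.2,0,0,0,0.7],[0,0,0.13,0,0,0,0.7],[0,0,0,0,0,0,0.7]])

```text
time_s: 15.48
ee_pos: [682.3, 83.5, 24.4]
eef_rot: [179.8, 0.1, 84.0]
contact_force: [-26.5, -2.6, 38.1]
finger_gap: 0.581
grip_force: 71.5
```

Emit:
move_arm(rows=[[0,0,0,0,0,0,0.32],[0,0,0,0,0,0,0.32],[0,0,0,0,0,0,0.32],[0,0,-0.3,0,0,0,0.32],[0,0,-0.8,0,0,0,0.32]])

```text
time_s: 15.9
ee_pos: [679.9, 83.8, 43.5]
eef_rot: [-179.7, 0.0, 84.1]
contact_force: [0.4, -0.3, -1.3]
finger_gap: 0.682
grip_force: 0.0
```

Emit:
move_arm(rows=[[0,0,-1,0,0,0,0.32],[0,0,-1,0,0,0,0.32],[0,0,-1,0,0,0,0],[-0.5,-0.5,-0.7,0,0,0,0],[-0.8,-0.8,-0.4,0,0,0,0]])

```text
time_s: 16.32
ee_pos: [643.2, 50.1, 172.0]
eef_rot: [179.5, -0.1, 84.2]
contact_force: [0.4, -0.9, 0.8]
finger_gap: 1.002
grip_force: 0.0
```

```bash
python3 - <<'E'
from h import *
st()
look('wrist',['grey_carton_mid','red_carton_mid','beige_carton_mid','tea_carton_mid','orange_carton_mid'],'w5.png')
look('top',['red_carton_mid','beige_carton_mid','orange_carton_mid','tea_carton_mid'])
plan(452,-71,120,97)
E
```

```text
t 16.32 pos [643.2  50.1 172. ] rot [ 1.7955e+02 -8.0000e-02  8.4210e+01] F [ 0.4 -0.9  0.8] gap 1.002 grip 0.0
grey_carton_mid [(0.89, [312, 162], [683.9, 81.4])]
red_carton_mid [(0.88, [123, 311], [446.7, -73.5])]
beige_carton_mid [(0.96, [84, 233], [427.6, 27.7])]
tea_carton_mid [(0.61, [69, 150], [446.6, 118.3])]
orange_carton_mid [(0.85, [24, 54], [429.1, 205.8])]
red_carton_mid [(0.34, [245, 148], [764.3, 288.8])]
beige_carton_mid [(0.28, [269, 252], [424.2, 216.2])]
orange_carton_mid [(0.74, [271, 253], [418.8, 210.0])]
tea_carton_mid [(0.57, [300, 243], [447.3, 120.4])]
turn units z -2.58 | tool mm [ -96.8 -201.8   47.3] | n=7 row [-0.461 -0.961  0.225]
```

View pics/w5.png

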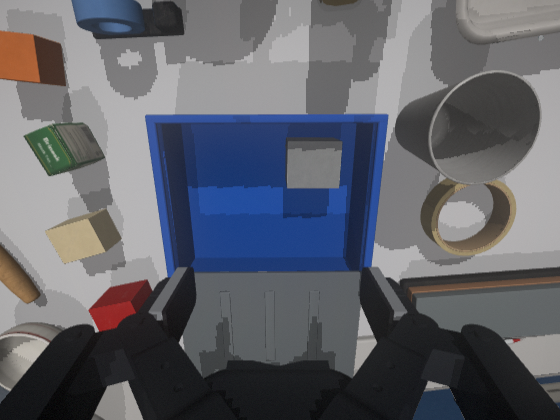

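Grey lies flat in the +x,+y corner of the box. Next is red.

Emit:
move_arm(rows=[[0,0,0,0,0,-0.85,0],[0,0,0,0,0,-0.85,0],[0,0,0,0,0,-0.85,0],[-0.46,-0.97,0.2,0,0,0,0],[-0.46,-0.97,0.2,0,0,0,0]])

```text
time_s: 17.28
ee_pos: [586.4, 15.3, 154.8]
eef_rot: [-180.0, -0.0, 97.0]
contact_force: [-0.3, -1.4, 0.1]
finger_gap: 0.999
grip_force: 0.0
```

Emit:
move_arm(rows=[[-0.46,-0.97,0.2,0,0,0,0],[-0.46,-0.97,0.2,0,0,0,0],[-0.46,-0.97,0.2,0,0,0,0],[-0.46,-0.97,0.2,0,0,0,0],[-0.46,-0.97,0.2,0,0,0,0]])

```text
time_s: 17.7
ee_pos: [448.5, -71.4, 125.8]
eef_rot: [-180.0, 0.0, 96.9]
contact_force: [0.5, -1.0, 0.8]
finger_gap: 0.998
grip_force: 0.0
```

Emit:
move_arm(rows=[[0,0,0,0,0,0,0],[0,0,0,0,0,0,0]])

```text
time_s: 17.87
ee_pos: [448.3, -71.2, 125.4]
eef_rot: [-179.9, -0.1, 96.7]
contact_force: [0.8, 0.5, 0.2]
finger_gap: 0.998
grip_force: 0.0
```

```bash
python3 - <<'E'
from h import *
st()
p,_=look('wrist',['red_carton_mid','beige_carton_mid'],'w6.png')
yawof('wrist',p,'red_carton_mid',45)
plan(451.8,-71.3,5,97)
E
```

```text
t 17.87 pos [448.3 -71.2 125.4] rot [-1.7992e+02 -5.0000e-02  9.6720e+01] F [0.8 0.5 0.2] gap 0.998 grip 0.0
red_carton_mid [(0.96, [282, 209], [453.0, -70.5])]
beige_carton_mid [(0.71, [266, 91], [428.1, 25.4])]
red_carton_mid rect [450.5 -65.6] [51.2 55.1] 7.4
turn units z -0.02 | tool mm [ -0.6   0.5 122.2] | n=5 row [-0.004  0.003  0.814]
```

Emit:
move_arm(rows=[[0,0.03,0.9,0,0,0,0],[0,0,0.9,0,0,0,0],[0,0,0.8,0,0,0,0],[0,0,0.6,0,0,0,0],[0,0,0.4,0,0,0,0]])

```text
time_s: 18.48
ee_pos: [450.4, -69.9, 16.3]
eef_rot: [-179.9, -0.1, 96.9]
contact_force: [-0.3, -0.2, -0.2]
finger_gap: 1.001
grip_force: 0.0
```

Emit:
move_arm(rows=[[0,0,0.25,0,0,0,0],[0,0,0.2,0,0,0,0.7],[0,0,0,0,0,0,0.7],[0,0,0,0,0,0,0.7],[0,0,0,0,0,0,0.7]])

```text
time_s: 18.9
ee_pos: [451.9, -71.2, 6.2]
eef_rot: [179.9, 0.1, 96.8]
contact_force: [0.6, 0.2, 0.4]
finger_gap: 0.577
grip_force: 42.8
```

Emit:
move_arm(rows=[[0,0,0,0,0,0,0.7],[0,0,-0.4,0,0,0,0.7],[0,0,-0.8,0,0,0,0.7],[0,0,-1,0,0,0,0.7],[0,0,-1,0,0,0,0.7]])

```text
time_s: 19.32
ee_pos: [449.8, -70.7, 101.7]
eef_rot: [-179.9, -0.0, 96.8]
contact_force: [0.2, 0.1, -0.1]
finger_gap: 0.583
grip_force: 42.8
```

Emit:
move_arm(rows=[[0,0,-0.8,0,0,0,0.7],[0,0,-0.3,0,0,0.86,0.7],[0,0,0,0,0,0.86,0.7],[0,0,0,0,0,0.86,0.7]])

```text
time_s: 19.65
ee_pos: [451.8, -71.3, 136.2]
eef_rot: [179.7, 0.0, 83.7]
contact_force: [0.3, 0.2, -1.9]
finger_gap: 0.578
grip_force: 42.7
```

```bash
python3 - <<'E'
from h import *
st()
plan(605.6,92.6,130,84,27)
E
```

```text
t 19.65 pos [451.8 -71.3 136.2] rot [1.7975e+02 5.0000e-02 8.3720e+01] F [ 0.3  0.2 -1.9] gap 0.578 grip 42.7
turn units z -0.06 | tool mm [179.1 135.8   6.2] | n=9 row [0.663 0.503 0.023]
```

Emit:
move_arm(rows=[[0.4,0.3,0,0,0,0,0.7],[0.66,0.5,0,0,0,0,0.7],[0.66,0.5,0,0,0,0,0.7],[0.66,0.5,0,0,0,0,0.7],[0.66,0.5,0,0,0,0,0.7]])

```text
time_s: 20.07
ee_pos: [529.7, 13.3, 134.5]
eef_rot: [179.9, 0.0, 83.9]
contact_force: [0.5, -0.1, -0.3]
finger_gap: 0.579
grip_force: 42.7
```

Emit:
move_arm(rows=[[0.66,0.5,0,0,0,0,0.7],[0.66,0.5,0,0,0,0,0.7],[0.66,0.5,0,0,0,0,0.7],[0.66,0.5,0,0,0,0,0.7],[0.3,0.23,0,0,0,0,0.7]])

```text
time_s: 20.48
ee_pos: [606.5, 95.4, 134.1]
eef_rot: [179.9, -0.1, 84.0]
contact_force: [-0.2, 0.2, -0.4]
finger_gap: 0.582
grip_force: 42.7
```

Emit:
move_arm(rows=[[0,0,0.3,0,0,0,0.7],[0,0,0.7,0,0,0,0.7],[0,0,0.8,0,0,0,0.7],[0,0,0.8,0,0,0,0.7],[0,0,0.4,0,0,0,0.7]])

```text
time_s: 20.9
ee_pos: [601.7, 92.3, 40.0]
eef_rot: [-179.7, 0.1, 83.9]
contact_force: [-0.8, 0.3, -0.4]
finger_gap: 0.58
grip_force: 42.7
```

Emit:
move_arm(rows=[[0,0,0.3,0,0,0,0.7],[0,0,0.2,0,0,0,0.7],[0,0,0.2,0,0,0,0.7],[0,0,0,0,0,0,0.7]])

```text
time_s: 21.23
ee_pos: [604.4, 92.9, 22.5]
eef_rot: [-180.0, 0.0, 83.9]
contact_force: [-0.4, 0.7, -1.0]
finger_gap: 0.578
grip_force: 42.7
```

Emit:
move_arm(rows=[[0,0,0.15,0,0,0,0.7],[0,0,0.1,0,0,0,0.7],[0,0,0.05,0,0,0,0.7]])

```text
time_s: 21.48
ee_pos: [607.4, 93.0, 15.7]
eef_rot: [179.7, -0.0, 83.9]
contact_force: [4.3, -0.5, 2.7]
finger_gap: 0.579
grip_force: 43.2
```

Emit:
move_arm(rows=[[0,0,0,0,0,0,0.32],[0,0,0,0,0,0,0.32],[0,0,0,0,0,0,0.32],[0,0,-0.3,0,0,0,0.32],[0,0,-0.8,0,0,0,0.32]])

```text
time_s: 21.9
ee_pos: [602.2, 92.9, 43.8]
eef_rot: [-179.6, 0.1, 83.9]
contact_force: [-0.6, 0.4, -0.8]
finger_gap: 0.681
grip_force: 0.0
```

Emit:
move_arm(rows=[[0,0,-1,0,0,0,0.32],[0,0,-1,0,0,0,0.32],[0,0,-1,0,0,0,0],[0,0,-0.5,0,0,-0.85,0],[0,0,-0.2,0,0,-0.85,0]])

```text
time_s: 22.32
ee_pos: [606.5, 93.4, 162.8]
eef_rot: [179.6, -0.0, 92.6]
contact_force: [0.3, -0.3, -0.1]
finger_gap: 1.002
grip_force: 0.0
```

Emit:
move_arm(rows=[[0,0,0,0,0,-0.85,0],[0,0,0,0,0,-0.85,0],[0,0,0,0,0,0,0]])

```text
time_s: 22.57
ee_pos: [604.5, 93.3, 158.4]
eef_rot: [180.0, -0.0, 101.0]
contact_force: [0.2, -1.0, -0.4]
finger_gap: 1.004
grip_force: 0.0
```

```bash
python3 - <<'E'
from h import *
st()
p,_=look('wrist',['grey_carton_mid','red_carton_mid','beige_carton_mid','orange_carton_mid'],'w7.png')
plan(428,26,130,101,35)
E
```

```text
t 22.57 pos [604.5  93.3 158.4] rot [179.98  -0.   101.02] F [ 0.2 -1.  -0.4] gap 1.004 grip 0.0
grey_carton_mid [(0.68, [350, 225], [685.2, 79.6])]
red_carton_mid []
beige_carton_mid [(0.89, [100, 229], [427.4, 24.0]), (0.64, [297, 238], [634.2, 53.4])]
orange_carton_mid [(0.89, [101, 38], [428.8, 204.8])]
turn units z -0.02 | tool mm [ -32.3 -185.9   27.5] | n=7 row [-0.154 -0.885  0.131]
```

Emit:
move_arm(rows=[[-0.15,-0.88,0.13,0,0,0,0],[-0.15,-0.88,0.13,0,0,0,0],[-0.15,-0.88,0.13,0,0,0,0],[-0.15,-0.88,0.13,0,0,0,0],[-0.15,-0.88,0.13,0,0,0,0]])

```text
time_s: 23.23
ee_pos: [477.9, 45.7, 137.8]
eef_rot: [-180.0, -0.0, 100.9]
contact_force: [0.6, -0.4, 1.0]
finger_gap: 0.997
grip_force: 0.0
```

Emit:
move_arm(rows=[[-0.15,-0.88,0.13,0,0,0,0],[-0.15,-0.88,0.13,0,0,0,0],[0,0,0,0,0,0,0],[0,0,0,0,0,0,0]])

```text
time_s: 23.57
ee_pos: [427.8, 27.0, 129.9]
eef_rot: [-180.0, -0.0, 100.8]
contact_force: [0.8, -0.4, 0.1]
finger_gap: 1.003
grip_force: 0.0
```

```bash
python3 - <<'E'
from h import *
st()
p,_=look('wrist',['beige_carton_mid','orange_carton_mid','tea_carton_mid'],'w8.png')
yawof('wrist',p,'beige_carton_mid',35)
plan(428,25.5,5,101)
E
```

```text
t 23.57 pos [427.8  27.  129.9] rot [-1.7996e+02 -2.0000e-02  1.0084e+02] F [ 0.8 -0.4  0.1] gap 1.003 grip 0.0
beige_carton_mid [(0.62, [279, 208], [429.8, 25.9])]
orange_carton_mid []
tea_carton_mid [(0.92, [323, 103], [447.7, 121.8])]
beige_carton_mid rect [427.7  30.2] [49.9 47.3] 10.8
turn units z -0.01 | tool mm [ -1.4  -2.7 126.1] | n=5 row [-0.009 -0.018  0.841]
```

Emit:
move_arm(rows=[[-0.04,0,0.9,0,0,0,0],[0,0,0.9,0,0,0,0],[0,0,0.8,0,0,0,0],[0,0,0.6,0,0,0,0],[0,0,0.45,0,0,0,0]])

```text
time_s: 24.23
ee_pos: [428.9, 26.3, 19.1]
eef_rot: [-179.9, -0.0, 101.0]
contact_force: [0.6, -0.0, 0.4]
finger_gap: 1.0
grip_force: 0.0
```

Emit:
move_arm(rows=[[0,0,0.3,0,0,0,0],[0,0,0.2,0,0,0,0.7],[0,0,0,0,0,0,0.7],[0,0,0,0,0,0,0.7],[0,0,0,0,0,0,0.7]])

```text
time_s: 24.65
ee_pos: [430.8, 25.9, 7.4]
eef_rot: [179.9, 0.0, 100.9]
contact_force: [0.9, -0.3, -0.4]
finger_gap: 0.575
grip_force: 43.4
```

Emit:
move_arm(rows=[[0,0,0,0,0,0,0.7],[0,0,-0.4,0,0,0,0.7],[0,0,-0.8,0,0,0,0.7],[0,0,-1,0,0,0,0.7],[0,0,-1,0,0,0.86,0.7]])

```text
time_s: 25.07
ee_pos: [428.8, 26.0, 103.0]
eef_rot: [-180.0, -0.0, 96.6]
contact_force: [0.2, 0.3, -0.6]
finger_gap: 0.58
grip_force: 43.4
```

Emit:
move_arm(rows=[[0,0,-0.8,0,0,0.86,0.7],[0,0,-0.3,0,0,0.86,0.7],[0,0,0,0,0,0.82,0.7],[0,0,0,0,0,0,0.7]])

```text
time_s: 25.4
ee_pos: [430.7, 25.9, 137.2]
eef_rot: [179.8, -0.0, 83.9]
contact_force: [-0.4, 0.2, -0.5]
finger_gap: 0.574
grip_force: 43.5
```

```bash
python3 - <<'E'
from h import *
st()
plan(597,31,134,84,27)
E
```

```text
t 25.40 pos [430.7  25.9 137.2] rot [179.76  -0.    83.87] F [-0.4  0.2 -0.5] gap 0.574 grip 43.5
turn units z -0.03 | tool mm [ 22.5 164.8   3.2] | n=7 row [0.107 0.785 0.015]
```

Emit:
move_arm(rows=[[0.05,0.4,0,0,0,0,0.7],[0.1,0.78,0,0,0,0,0.7],[0.1,0.78,0,0,0,0,0.7],[0.1,0.78,0,0,0,0,0.7],[0.1,0.78,0,0,0,0,0.7]])

```text
time_s: 25.82
ee_pos: [536.4, 28.3, 134.5]
eef_rot: [-180.0, 0.0, 84.1]
contact_force: [0.3, -0.2, -1.2]
finger_gap: 0.58
grip_force: 43.5
```

Emit:
move_arm(rows=[[0.1,0.78,0,0,0,0,0.7],[0.1,0.78,0,0,0,0,0.7],[0.05,0.42,0,0,0,0,0.7],[0,0,0,0,0,0,0.7],[0,0,0.3,0,0,0,0.7]])

```text
time_s: 26.23
ee_pos: [596.7, 29.4, 127.1]
eef_rot: [179.9, -0.0, 84.0]
contact_force: [0.3, 0.1, 0.9]
finger_gap: 0.578
grip_force: 43.5
```

Emit:
move_arm(rows=[[0,0,0.7,0,0,0,0.7],[0,0,0.8,0,0,0,0.7],[0,0,0.8,0,0,0,0.7],[0,0,0.5,0,0,0,0.7],[0,0,0.4,0,0,0,0.7]])

```text
time_s: 26.65
ee_pos: [592.4, 29.7, 26.9]
eef_rot: [-179.7, 0.0, 84.0]
contact_force: [-1.0, -0.1, 0.0]
finger_gap: 0.578
grip_force: 43.5
```

Emit:
move_arm(rows=[[0,0,0.3,0,0,0,0.7],[0,0,0.2,0,0,0,0.7],[0,0,0.1,0,0,0,0.7],[0,0,0,0,0,0,0.7]])

```text
time_s: 26.98
ee_pos: [601.3, 28.9, 15.9]
eef_rot: [179.2, -0.0, 83.9]
contact_force: [8.7, 0.3, -0.2]
finger_gap: 0.577
grip_force: 46.0
```

Emit:
move_arm(rows=[[0,0.1,0.05,0,0,0,0.7],[0,0,0,0,0,0,0.35],[0,0,0,0,0,0,0.35],[0,0,-0.3,0,0,0,0.35],[0,0,-0.8,0,0,0,0.35]])

```text
time_s: 27.4
ee_pos: [596.3, 29.1, 40.6]
eef_rot: [-179.7, 0.0, 83.9]
contact_force: [-1.1, 0.0, -1.1]
finger_gap: 0.65
grip_force: 0.2
```

Emit:
move_arm(rows=[[0,0,-1,0,0,0,0.35],[0,0,-1,0,0,0,0.35],[0,0,-1,0,0,0,0],[0,0,-0.5,0,0,0.5,0],[0,0,-0.2,0,0,0.6,0]])

```text
time_s: 27.82
ee_pos: [600.0, 29.0, 159.1]
eef_rot: [179.7, -0.0, 78.3]
contact_force: [0.6, 0.5, 0.4]
finger_gap: 0.998
grip_force: 0.0
```

```bash
python3 - <<'E'
from h import *
st()
p,_=look('wrist',['beige_carton_mid','orange_carton_mid','red_carton_mid'],'w9.png')
plan(426.5,195,150,78.3,35)
E
```

```text
t 27.82 pos [600.   29.  159.1] rot [ 1.7965e+02 -5.0000e-02  7.8340e+01] F [0.6 0.5 0.4] gap 0.998 grip 0.0
beige_carton_mid [(0.7, [93, 139], [441.7, 121.5]), (0.65, [279, 198], [603.0, 28.3])]
orange_carton_mid [(0.88, [42, 50], [428.3, 202.0])]
red_carton_mid [(0.72, [273, 134], [611.0, 91.6])]
turn units z 0.04 | tool mm [ 127.6 -201.5    3.9] | n=7 row [ 0.608 -0.96   0.019]
```

View pics/w9.png

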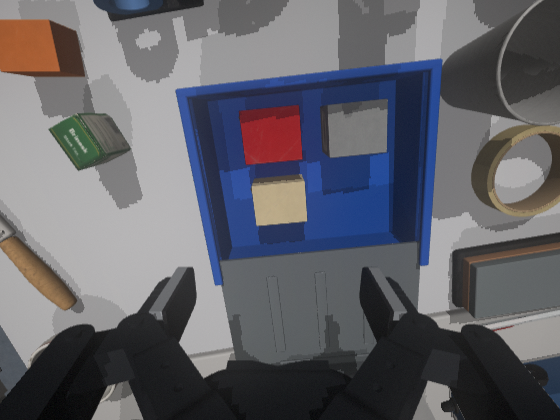

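Red, grey and beige lie flat in the box, leaving the +x,-y slot free. Next is orange.

Emit:
move_arm(rows=[[0.64,-0.96,0,0,0,0,0],[0.64,-0.96,0,0,0,0,0],[0.64,-0.96,0,0,0,0,0],[0.64,-0.96,0,0,0,0,0],[0.64,-0.96,0,0,0,0,0]])

```text
time_s: 28.43
ee_pos: [474.2, 152.6, 152.3]
eef_rot: [-179.8, 0.1, 78.5]
contact_force: [1.6, 0.6, 0.4]
finger_gap: 1.004
grip_force: 0.0
```

Emit:
move_arm(rows=[[0.64,-0.96,0.3,0,0,0,0],[0.64,-0.96,0.3,0,0,0,0],[0,0,0.1,0,0,0,0],[0,0,0,0,0,0,0]])

```text
time_s: 28.77
ee_pos: [424.9, 201.7, 130.7]
eef_rot: [-179.7, 0.2, 78.7]
contact_force: [0.1, -0.1, -0.0]
finger_gap: 1.003
grip_force: 0.0
```

```bash
python3 - <<'E'
from h import *
st()
p,_=look('wrist',['orange_carton_mid','tape_dispenser_mid','tea_carton_mid'],'w10.png')
b=yawof('wrist',p,'orange_carton_mid',34)
im=cv2.imread('pics/w10.png');cv2.imwrite('pics/c10.png',cv2.resize(im[120:300,160:400],None,fx=3,fy=3,interpolation=cv2.INTER_CUBIC))
plan(427,203,5,78.3)
E
```

```text
t 28.77 pos [424.9 201.7 130.7] rot [-1.7974e+02  1.6000e-01  7.8690e+01] F [ 0.1 -0.1 -0. ] gap 1.003 grip 0.0
orange_carton_mid [(0.6, [282, 202], [430.2, 204.0])]
tape_dispenser_mid [(0.86, [394, 162], [531.1, 223.0])]
tea_carton_mid [(0.67, [314, 282], [445.8, 118.9])]
orange_carton_mid rect [426.7 206.9] [45.6 50.5] 78.8
turn units z 0.01 | tool mm [  2.1  -2.4 128.6] | n=5 row [ 0.014 -0.016  0.857]
```

View pics/c10.png

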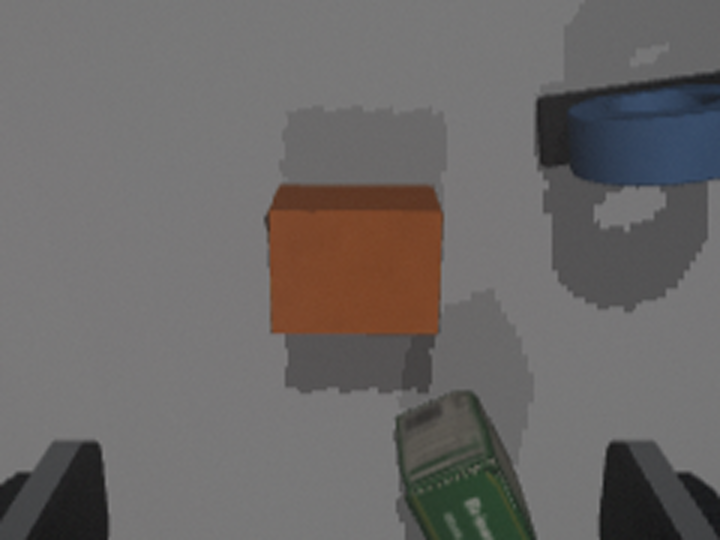

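The crop shows orange centred and square to the fingers, with the tea carton and the dispenser clear of them. I'm grasping it.

Emit:
move_arm(rows=[[0.06,0,0.9,0,0,0,0],[0,0,0.9,0,0,0,0],[0,0,0.8,0,0,0,0],[0,0,0.6,0,0,0,0],[0,0,0.45,0,0,0,0]])

```text
time_s: 29.43
ee_pos: [428.2, 201.8, 22.0]
eef_rot: [-179.9, 0.1, 78.3]
contact_force: [-0.2, -0.5, 1.0]
finger_gap: 0.997
grip_force: 0.0
```

Emit:
move_arm(rows=[[0,0,0.35,0,0,0,0],[0,0,0.25,0,0,0,0.7],[0,0,0,0,0,0,0.7],[0,0,0,0,0,0,0.7],[0,0,0,0,0,0,0.7]])

```text
time_s: 29.85
ee_pos: [429.7, 203.2, 7.4]
eef_rot: [179.9, -0.1, 78.4]
contact_force: [-0.2, -1.1, -0.7]
finger_gap: 0.579
grip_force: 43.0
```

Emit:
move_arm(rows=[[0,0,0,0,0,0,0.7],[0,0,-0.4,0,0,0,0.7],[0,0,-0.8,0,0,0,0.7],[0,0,-1,0,0,0,0.7],[0,0,-1,0,0,-0.5,0.7]])

```text
time_s: 30.27
ee_pos: [427.9, 202.9, 103.0]
eef_rot: [-180.0, 0.0, 81.0]
contact_force: [0.7, 0.3, -1.0]
finger_gap: 0.576
grip_force: 43.0
```

Emit:
move_arm(rows=[[0,0,-0.8,0,0,-0.55,0.7],[0,0,-0.3,0,0,0,0.7],[0,0,0,0,0,0,0.7]])

```text
time_s: 30.52
ee_pos: [430.9, 203.8, 138.7]
eef_rot: [179.6, -0.2, 83.6]
contact_force: [-0.1, -1.2, -1.2]
finger_gap: 0.578
grip_force: 43.1
```

```bash
python3 - <<'E'
from h import *
st()
plan(673,25,138,84,27)
E
```

```text
t 30.52 pos [430.9 203.8 138.7] rot [ 1.796e+02 -1.700e-01  8.362e+01] F [-0.1 -1.2 -1.2] gap 0.578 grip 43.1
turn units z -0.08 | tool mm [-152.5  259.4    0.7] | n=12 row [-0.424  0.721  0.002]
```

Emit:
move_arm(rows=[[-0.25,0.4,0,0,0,-0.08,0.7],[-0.42,0.72,0,0,0,0,0.7],[-0.42,0.72,0,0,0,0,0.7],[-0.42,0.72,0,0,0,0,0.7],[-0.42,0.72,0,0,0,0,0.7]])

```text
time_s: 30.93
ee_pos: [519.8, 134.4, 132.4]
eef_rot: [-179.8, 0.0, 84.0]
contact_force: [-0.1, 0.4, -1.2]
finger_gap: 0.578
grip_force: 43.1
```

Emit:
move_arm(rows=[[-0.42,0.72,0,0,0,0,0.7],[-0.42,0.72,0,0,0,0,0.7],[-0.42,0.72,0,0,0,0,0.7],[-0.42,0.72,0,0,0,0,0.7],[-0.42,0.72,0,0,0,0,0.7]])

```text
time_s: 31.35
ee_pos: [620.8, 60.6, 132.0]
eef_rot: [-179.8, 0.0, 84.0]
contact_force: [0.0, 0.3, -1.1]
finger_gap: 0.582
grip_force: 43.1
```

Emit:
move_arm(rows=[[-0.42,0.72,0,0,0,0,0.7],[-0.42,0.72,0,0,0,0,0.7],[-0.2,0.33,0,0,0,0,0.7],[0,0,0,0,0,0,0.7],[0,0,0,0,0,0,0.7]])

```text
time_s: 31.77
ee_pos: [669.7, 24.6, 132.2]
eef_rot: [-179.7, -0.0, 84.0]
contact_force: [-0.1, 0.9, -1.7]
finger_gap: 0.575
grip_force: 43.1
```

```bash
python3 - <<'E'
from h import *
st()
plan(673,25,14,84,27)
E
```

```text
t 31.77 pos [669.7  24.6 132.2] rot [-1.7974e+02 -1.0000e-02  8.4000e+01] F [-0.1  0.9 -1.7] gap 0.575 grip 43.1
turn units z -0.00 | tool mm [  0.7   3.2 118.2] | n=5 row [0.005 0.022 0.788]
```

Emit:
move_arm(rows=[[0,0.1,0.3,0,0,0,0.7],[0,0,0.7,0,0,0,0.7],[0,0,0.8,0,0,0,0.7],[0,0,0.7,0,0,0,0.7],[0,0,0.4,0,0,0,0.7]])

```text
time_s: 32.18
ee_pos: [670.7, 25.8, 43.8]
eef_rot: [-179.7, 0.0, 84.1]
contact_force: [0.3, 0.2, -1.4]
finger_gap: 0.58
grip_force: 43.1
```

Emit:
move_arm(rows=[[0,0,0.3,0,0,0,0.7],[0,0,0.2,0,0,0,0.7],[0,0,0.2,0,0,0,0.7],[0,0,0,0,0,0,0.7]])

```text
time_s: 32.52
ee_pos: [673.5, 24.8, 26.5]
eef_rot: [-180.0, 0.0, 84.1]
contact_force: [0.3, 0.1, -0.4]
finger_gap: 0.58
grip_force: 43.1
```

Emit:
move_arm(rows=[[0,0,0.2,0,0,0,0.7],[0,0,0.1,0,0,0,0.7],[0,0,0,0,0,0,0.7]])

```text
time_s: 32.77
ee_pos: [675.5, 24.6, 24.3]
eef_rot: [179.7, -0.0, 84.1]
contact_force: [-8.5, 1.1, 13.4]
finger_gap: 0.579
grip_force: 52.2
```

Emit:
move_arm(rows=[[0,0,0,0,0,0,0.33],[0,0,0,0,0,0,0.33],[0,0,0,0,0,0,0.33],[0,0,-0.3,0,0,0,0.33],[0,0,-0.8,0,0,0,0.33]])

```text
time_s: 33.18
ee_pos: [671.7, 24.7, 48.9]
eef_rot: [-179.7, 0.0, 84.1]
contact_force: [-0.7, 0.4, -1.1]
finger_gap: 0.67
grip_force: 0.0
```

Emit:
move_arm(rows=[[0,0,-1,0,0,0,0.33],[0,0,-1,0,0,0,0.33],[0,0,-1,0,0,0,0],[0,0,-0.8,0,0,0,0],[0,0,-0.4,0,0,0,0]])

```text
time_s: 33.6
ee_pos: [676.5, 24.3, 183.8]
eef_rot: [179.4, -0.0, 84.1]
contact_force: [0.5, -0.0, 0.6]
finger_gap: 1.002
grip_force: 0.0
```

```bash
python3 - <<'E'
from h import *
st()
p,_=look('wrist',['grey_carton_mid','red_carton_mid','beige_carton_mid','orange_carton_mid','tea_carton_mid'],'w11.png')
for t,z in [('grey_carton_mid',48),('red_carton_mid',50),('beige_carton_mid',40),('orange_carton_mid',39)]: yawof('wrist',p,t,z)
E
```

```text
t 33.60 pos [676.5  24.3 183.8] rot [ 1.7941e+02 -3.0000e-02  8.4080e+01] F [ 0.5 -0.   0.6] gap 1.002 grip 0.0
grey_carton_mid [(0.68, [273, 139], [680.5, 80.6])]
red_carton_mid [(0.62, [202, 137], [609.1, 90.6])]
beige_carton_mid [(0.73, [209, 195], [603.6, 28.0])]
orange_carton_mid [(0.77, [273, 193], [674.0, 22.4]), (0.46, [275, 141], [681.9, 78.4])]
tea_carton_mid [(0.76, [38, 123], [450.2, 121.2])]
grey_carton_mid rect [682.6  83.6] [44.7 51.1] 84.3
red_carton_mid rect [613.  93.] [44.  56.5] 83.9
beige_carton_mid none
orange_carton_mid rect [675.  27.] [44.8 49.8] 83.9
```

View pics/w11.png

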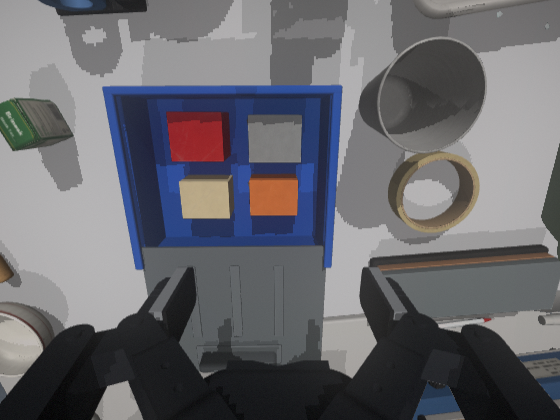

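All four cartons lie flat in the box: red (198,137), grey (275,138), beige (207,197), orange (273,196). Next I push the lid shut with closed fingers from behind the bar.

Emit:
move_arm(rows=[[-0.9,-0.17,0,0,0,0,1],[-1,-0.2,0,0,0,0,1],[-1,-0.2,0,0,0,0,1],[-1,-0.2,0,0,0,0,1],[-1,-0.2,0,0,0,0,1]])

```text
time_s: 34.52
ee_pos: [628.8, -119.6, 176.2]
eef_rot: [-179.9, -0.0, 84.1]
contact_force: [-1.0, -0.7, 0.6]
finger_gap: 0.301
grip_force: 0.0
```

Emit:
move_arm(rows=[[-1,-0.2,0,0,0,0,1],[-1,-0.2,0,0,0,0,1],[-0.5,-0.2,0,0,0,0,1],[0,0,0,0,0,0,1],[0,0,0,0,0,0,1]])

```text
time_s: 34.93
ee_pos: [603.5, -192.0, 176.4]
eef_rot: [-179.9, -0.1, 84.0]
contact_force: [0.1, 0.2, 0.1]
finger_gap: 0.002
grip_force: 0.0
```

```bash
python3 - <<'E'
from h import *
st()
plan(612,-192,70,84,27)
p,_=look('wrist',['lid_grip'],'w12.png')
E
```

```text
t 34.93 pos [ 603.5 -192.   176.4] rot [-1.7995e+02 -5.0000e-02  8.3970e+01] F [0.1 0.2 0.1] gap 0.002 grip 0.0
turn units z -0.01 | tool mm [  0.9   8.5 106.4] | n=4 row [0.008 0.071 0.886]
lid_grip [(0.92, [285, 162], [615.6, -150.4])]
```

View pics/w12.png

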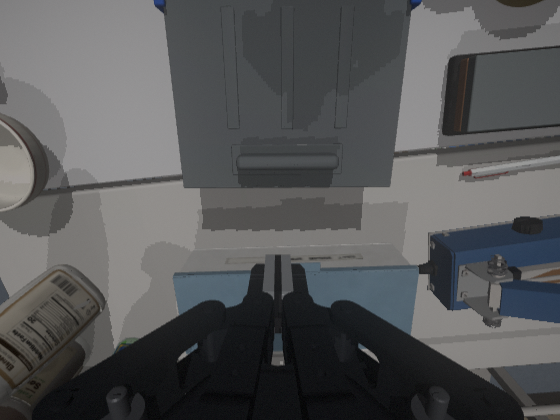

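The bar is at (288,161) and the lid end at row 187. A light-blue block starts at about row 245-270, close to where the fingertips would come down, so I'm checking the clearance.

```bash
python3 - <<'E'
from h import *
p=robot.camera_params('wrist')
for q in [(280,187),(285,172),(285,245),(285,268)]:
  print(q,[np.round(ray(p,q,z)[:2]).tolist() for z in (0,30,62,86)])
E
```

```text
(280, 187) [[608.0, -188.0], [609.0, -181.0], [609.0, -173.0], [610.0, -167.0]]
(285, 172) [[616.0, -172.0], [615.0, -166.0], [615.0, -160.0], [615.0, -155.0]]
(285, 245) [[607.0, -261.0], [608.0, -247.0], [608.0, -231.0], [609.0, -220.0]]
(285, 268) [[604.0, -292.0], [605.0, -275.0], [606.0, -257.0], [607.0, -243.0]]
```

Emit:
move_arm(rows=[[0,0.3,0.5,0,0,0,1],[0,0,0.9,0,0,0,1],[0,0,0.9,0,0,0,1],[0,0,0.7,0,0,0,1],[0,0,0.4,0,0,0,1]])

```text
time_s: 35.45
ee_pos: [611.7, -189.9, 69.8]
eef_rot: [-179.7, -0.1, 84.2]
contact_force: [-0.3, 0.7, -1.3]
finger_gap: -0.004
grip_force: 0.0
```

Emit:
move_arm(rows=[[0,0,0.1,0,0,0,1],[0.2,0,0,0,0,0,1],[0.3,0,0,0,0,0,1],[0.35,0,0,0,0,0,1],[0.35,0,0,0,0,0,1]])

```text
time_s: 35.87
ee_pos: [618.3, -156.3, 74.2]
eef_rot: [179.8, 0.1, 84.1]
contact_force: [-0.9, -2.1, 0.9]
finger_gap: -0.002
grip_force: 1.0
```

Emit:
move_arm(rows=[[0.35,0,0,0,0,0,1],[0.35,0,0,0,0,0,1],[0.35,0,0,0,0,0,1],[0.35,0,0,0,0,0,1],[0.35,0,0,0,0,0,1]])

```text
time_s: 36.28
ee_pos: [622.4, -103.3, 72.4]
eef_rot: [180.0, 0.0, 84.1]
contact_force: [0.5, -2.2, 1.5]
finger_gap: -0.003
grip_force: 1.0
```

Emit:
move_arm(rows=[[0.35,0,0,0,0,0,1],[0.35,0,0,0,0,0,1],[0.35,0,0,0,0,0,1],[0.3,0,0,0,0,0,1],[0.2,0,0,0,0,0,1]])

```text
time_s: 36.7
ee_pos: [626.8, -56.5, 71.8]
eef_rot: [-180.0, -0.0, 84.1]
contact_force: [1.2, -1.2, 1.2]
finger_gap: 0.0
grip_force: 0.9
```

Emit:
move_arm(rows=[[0.2,0,0,0,0,0,1],[0.15,0,0,0,0,0,1],[0.15,0,0,0,0,0,1],[0.1,0,0,0,0,0,1]])

```text
time_s: 37.03
ee_pos: [628.5, -39.7, 71.8]
eef_rot: [-179.9, -0.0, 84.1]
contact_force: [-0.6, -1.9, 0.9]
finger_gap: -0.002
grip_force: 0.8
```

Emit:
move_arm(rows=[[0.1,0,0,0,0,0,1],[0.1,0,0,0,0,0,1]])

```text
time_s: 37.2
ee_pos: [629.0, -34.9, 71.8]
eef_rot: [-179.9, 0.1, 84.0]
contact_force: [-2.0, -6.2, 1.3]
finger_gap: 0.002
grip_force: 3.2
```

Emit:
move_arm(rows=[[0.1,0,0,0,0,0,1],[0.1,0,0,0,0,0,1]])

```text
time_s: 37.37
ee_pos: [629.7, -28.9, 71.8]
eef_rot: [-180.0, 0.1, 84.0]
contact_force: [0.3, 0.4, -0.7]
finger_gap: 0.003
grip_force: 0.0
```

Emit:
move_arm(rows=[[0.1,0,0,0,0,0,1],[0.1,0,0,0,0,0,1],[0,0,0,0,0,0,1]])

```text
time_s: 37.62
ee_pos: [630.1, -26.4, 71.9]
eef_rot: [-180.0, 0.5, 84.0]
contact_force: [-1.3, -10.3, 1.3]
finger_gap: 0.004
grip_force: 5.4
```

Emit:
move_arm(rows=[[0.1,0,0,0,0,0,1],[0,0,0,0,0,0,1],[0,0,0,0,0,0,1]])

```text
time_s: 37.87
ee_pos: [630.1, -26.3, 72.0]
eef_rot: [-180.0, 0.8, 83.8]
contact_force: [-3.2, -15.6, 1.5]
finger_gap: -0.005
grip_force: 8.0
```

The lid is hard against its stop with 15 N. I'm backing off and going over the pot.

Emit:
move_arm(rows=[[-0.4,0,0,0,0,0,1],[-0.3,0,-0.4,0,0,0,1],[0,0,-1,0,0,0,1],[0,0,-1,0,0,0,1],[0,0,-1,0,0,0,1]])

```text
time_s: 38.28
ee_pos: [628.5, -39.4, 175.4]
eef_rot: [-180.0, -0.1, 84.1]
contact_force: [1.3, -0.4, 0.5]
finger_gap: 0.0
grip_force: 0.0
```

Emit:
move_arm(rows=[[0.8,0,-0.8,0,0,0,0],[1,-0.1,-0.3,0,0,0,0],[1,-0.1,-0.3,0,0,0,0],[1,-0.1,-0.2,0,0,0,0],[1,-0.1,0,0,0,0,0]])

```text
time_s: 38.7
ee_pos: [632.6, 106.6, 225.5]
eef_rot: [179.7, -0.2, 84.1]
contact_force: [1.5, -0.2, 0.6]
finger_gap: 0.705
grip_force: 0.0
```

Emit:
move_arm(rows=[[1,-0.1,0,0,0,0,0],[1,-0.1,0,0,0,0,0],[1,-0.1,0,0,0,0,0],[1,-0.1,0,0,0,0,0],[1,-0.1,0,0,0,0,0]])

```text
time_s: 39.12
ee_pos: [631.8, 257.6, 223.1]
eef_rot: [180.0, -0.2, 84.1]
contact_force: [0.5, 0.1, 0.4]
finger_gap: 0.997
grip_force: 0.0
```

Emit:
move_arm(rows=[[1,0,0,0,0,0,0],[0.6,0,0,0,0,0,0],[0.3,0,0,0,0,0,0],[0,0,0,0,0,0,0]])

```text
time_s: 39.45
ee_pos: [637.6, 314.4, 221.9]
eef_rot: [-180.0, -0.1, 84.3]
contact_force: [-0.2, -1.1, -0.5]
finger_gap: 1.001
grip_force: 0.0
```

```bash
python3 - <<'E'
from h import *
st()
p,_=look('wrist',['cover_knob','pot_rim','tea_carton_mid','lid_grip'],'w13.png')
yawof('wrist',p,'cover_knob',75)
look('top',['cover_knob','lid_grip','tea_carton_mid'],'t13.png')
im=cv2.imread('pics/t13.png')
cv2.imwrite('pics/m13.png',np.vstack([cv2.resize(cv2.imread('pics/w13.png'),(400,300)),cv2.resize(im[130:280,200:400],(400,300),interpolation=cv2.INTER_CUBIC)]))
E
```

```text
t 39.45 pos [637.6 314.4 221.9] rot [-1.7997e+02 -1.0000e-01  8.4270e+01] F [-0.2 -1.1 -0.5] gap 1.001 grip 0.0
cover_knob [(0.78, [198, 31], [589.4, 465.2]), (0.7, [253, 201], [615.5, 318.0])]
pot_rim []
tea_carton_mid []
lid_grip []
cover_knob rect [461.5 492.4] [27.6 85. ] 84.2
cover_knob [(0.97, [184, 210], [549.4, 471.9]), (0.78, [160, 256], [410.7, 541.9]), (0.61, [192, 290], [305.4, 446.4])]
lid_grip [(0.92, [342, 185], [619.6, -14.7])]
tea_carton_mid [(0.64, [300, 243], [449.5, 118.4])]
```

View pics/m13.png

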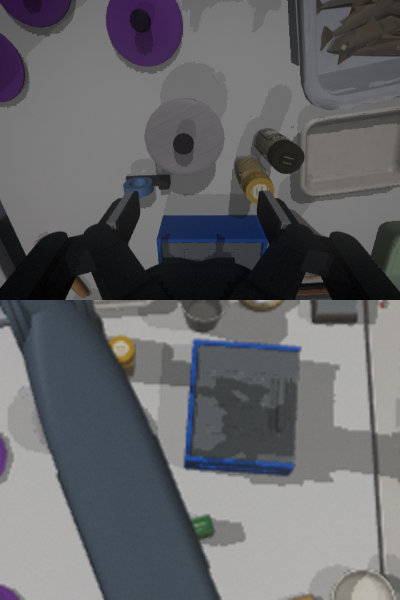

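The lid reads shut: the bar is now at y≈-15, close to the box end. The pot's knob is at about (256,201) in the wrist picture. I'm going lower for a close look.

Emit:
move_arm(rows=[[0,-0.36,0.6,0,0,0,0],[0,-0.36,0.7,0,0,0,0],[0,0,0.6,0,0,0,0],[0,0,0.2,0,0,0,0],[0,0,0,0,0,0,0]])

```text
time_s: 40.37
ee_pos: [615.2, 313.2, 156.3]
eef_rot: [-179.8, 0.1, 84.1]
contact_force: [-0.6, -0.6, -0.1]
finger_gap: 1.003
grip_force: 0.0
```

```bash
python3 - <<'E'
from h import *
st()
p,im=look('wrist',['cover_knob'],'w14.png')
g=cv2.cvtColor(im,cv2.COLOR_BGR2GRAY)
# dark knob blob near the expected place
u,v=np.round(proj(p,[616,318,100])).astype(int); print(u,v)
m=(g<45).astype(np.uint8); n,l,s,c=cv2.connectedComponentsWithStats(m)
for i in range(1,n):
    if s[i,4]>200 and abs(c[i][0]-u)<60 and abs(c[i][1]-v)<60: print(s[i],c[i],ray(p,c[i],99))
cv2.imwrite('pics/c14.png',cv2.resize(im[100:300,150:400],None,fx=3,fy=3))
E
```

```text
t 40.37 pos [615.2 313.2 156.3] rot [-1.7975e+02  1.4000e-01  8.4080e+01] F [-0.6 -0.6 -0.1] gap 1.003 grip 0.0
cover_knob [(0.89, [279, 222], [617.3, 317.7])]
277 223
[ 262  203   38   38 1131] [280.14500442 221.70557029] [618.50626719 318.55798816  99.        ]
```

View pics/c14.png

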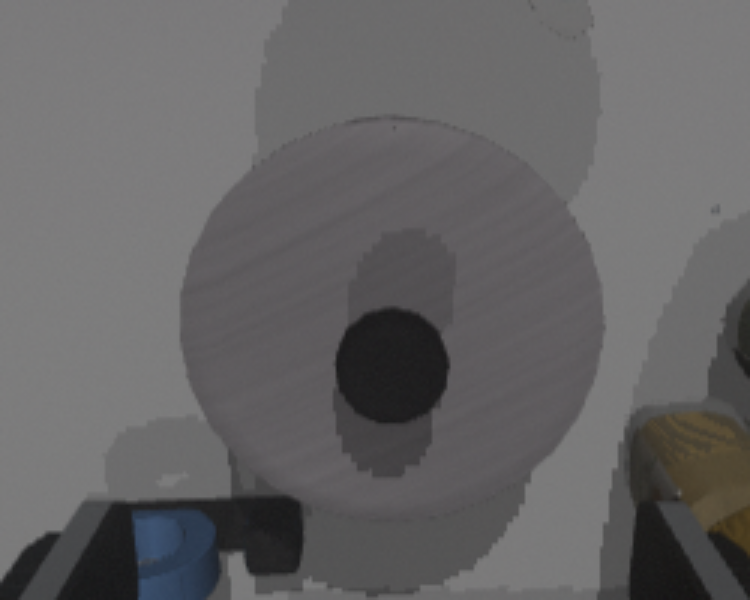

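Emit:
move_arm(rows=[[0.15,0.07,0.5,0,0,0,0.3],[0,0,0.6,0,0,0,0.4],[0,0,0.5,0,0,0,0.5],[0,0,0.3,0,0,0,0.5],[0,0,0.1,0,0,0,0.5]])

```text
time_s: 40.88
ee_pos: [619.2, 318.0, 98.2]
eef_rot: [-180.0, 0.0, 84.1]
contact_force: [-0.4, -1.0, 0.2]
finger_gap: 0.497
grip_force: 0.0
```

Emit:
move_arm(rows=[[0,0,0,0,0,0,0.5],[0,0,0,0,0,0,0.5],[0,0,0,0,0,0,0.5]])

```text
time_s: 41.13
ee_pos: [620.2, 318.6, 100.9]
eef_rot: [179.8, -0.1, 84.1]
contact_force: [0.0, -0.3, 0.3]
finger_gap: 0.5
grip_force: 0.0
```

Emit:
move_arm(rows=[[0,-0.05,0.1,0,0,0,0.5],[0,0,0.12,0,0,0,0.5],[0,0,0,0,0,0,0.9],[0,0,0,0,0,0,0.9],[0,0,0,0,0,0,0.9]], grip_force=50)

```text
time_s: 41.55
ee_pos: [617.5, 318.3, 92.2]
eef_rot: [-180.0, 0.0, 84.1]
contact_force: [-0.1, 0.5, 0.3]
finger_gap: 0.303
grip_force: 49.4
```

Emit:
move_arm(rows=[[0,0,0,0,0,0,0.9],[0,0,0,0,0,0,0.9],[0,0,0,0,0,0,0.9]])

```text
time_s: 41.8
ee_pos: [617.5, 318.4, 92.3]
eef_rot: [-180.0, 0.0, 84.1]
contact_force: [0.4, -0.7, 0.1]
finger_gap: 0.302
grip_force: 49.4
```

Emit:
move_arm(rows=[[0,0,-0.2,0,0,0,0.9],[0,0,-0.3,0,0,0,0.9],[0,0,-0.5,0,0,0,0.9],[0,0,-0.6,0,0,0,0.9],[0,0,-0.4,0,0,0,0.9]])

```text
time_s: 42.22
ee_pos: [618.3, 318.7, 155.1]
eef_rot: [179.9, -0.1, 84.1]
contact_force: [0.2, -0.1, -0.8]
finger_gap: 0.297
grip_force: 49.2
```

```bash
python3 - <<'E'
from h import *
st()
p,im=look('wrist',['cover_knob'],'w15.png')
look('top',['cover_knob','pot_rim'],'t15.png')
cv2.imwrite('pics/c15.png',im[60:360,100:460])
plan(465,318,150,84,30)
E
```

```text
t 42.22 pos [618.3 318.7 155.1] rot [ 1.7987e+02 -7.0000e-02  8.4080e+01] F [ 0.2 -0.1 -0.8] gap 0.297 grip 49.2
cover_knob [(0.91, [275, 273], [614.0, 281.5]), (0.84, [200, 10], [588.2, 462.5])]
cover_knob [(0.77, [181, 208], [554.9, 481.7]), (0.72, [191, 288], [311.9, 448.0]), (0.66, [161, 255], [412.8, 539.5])]
pot_rim []
turn units z 0.02 | tool mm [ -16.3 -151.6    1.8] | n=6 row [-0.09  -0.842  0.01 ]
```

View pics/c15.png

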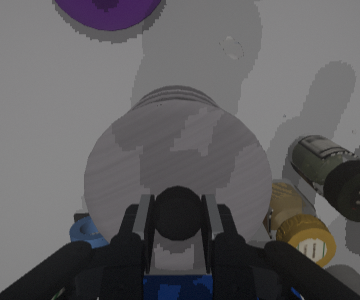

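The crop shows the cover hanging level from the knob (275,265 in the full frame), with the pot left standing. That picture was my 15th, one over the viewing limit of 14, so I'll work from numbers only from here. I'm carrying the cover aside.

Emit:
move_arm(rows=[[-0.05,-0.4,0,0,0,0,0.9],[-0.09,-0.84,0,0,0,0,0.9],[-0.09,-0.84,0,0,0,0,0.9],[-0.09,-0.84,0,0,0,0,0.9],[-0.09,-0.84,0.2,0,0,0,0.9]], grip_force=70)

```text
time_s: 42.88
ee_pos: [502.9, 317.6, 145.7]
eef_rot: [-180.0, 0.0, 84.1]
contact_force: [0.6, 0.3, -1.2]
finger_gap: 0.293
grip_force: 69.1
```

Emit:
move_arm(rows=[[-0.09,-0.84,0.5,0,0,0,0.9],[-0.05,-0.45,0.6,0,0,0,0.9],[0,0,0.7,0,0,0,0.9],[0,0,0.6,0,0,0,0.9],[0,0,0.4,0,0,0,0.9]])

```text
time_s: 43.3
ee_pos: [462.6, 316.5, 58.7]
eef_rot: [-179.7, 0.2, 84.1]
contact_force: [0.6, -0.4, -2.0]
finger_gap: 0.295
grip_force: 69.2
```

Emit:
move_arm(rows=[[0,0,0.3,0,0,0,0.9],[0,0,0.2,0,0,0,0.9],[0,0,0,0,0,0,0.9]])

```text
time_s: 43.55
ee_pos: [464.4, 317.0, 45.6]
eef_rot: [-179.9, 0.1, 84.1]
contact_force: [-0.5, 0.3, -1.9]
finger_gap: 0.295
grip_force: 69.2
```

```bash
python3 -c "
from h import *
st();plan(465,318,27,84)"
```

```text
t 43.55 pos [464.4 317.   45.6] rot [-1.7986e+02  9.0000e-02  8.4070e+01] F [-0.5  0.3 -1.9] gap 0.295 grip 69.2
turn units z 0.01 | tool mm [ 1.   0.5 18.6] | n=1 row [0.035 0.015 0.621]
```

Emit:
move_arm(rows=[[0,0,0.25,0,0,0,0.9],[0,0,0.2,0,0,0,0.9],[0,0,0.1,0,0,0,0.9],[0,0,0,0,0,0,0.9]])

```text
time_s: 43.88
ee_pos: [464.9, 317.4, 30.2]
eef_rot: [-179.9, 0.0, 84.1]
contact_force: [-0.4, -0.8, -1.1]
finger_gap: 0.294
grip_force: 69.2
```

Emit:
move_arm(rows=[[0,0,0.1,0,0,0,0.9],[0,0,0,0,0,0,0.9],[0,0,0,0,0,0,0.9]])

```text
time_s: 44.13
ee_pos: [465.3, 317.7, 28.0]
eef_rot: [180.0, -0.0, 84.1]
contact_force: [0.1, 0.5, -1.5]
finger_gap: 0.295
grip_force: 69.2
```

Emit:
move_arm(rows=[[0,0,0.08,0,0,0,0.9],[0,0,0,0,0,0,0.9],[0,0,0,0,0,0,0.9]])

```text
time_s: 44.38
ee_pos: [466.0, 318.0, 26.3]
eef_rot: [179.9, -0.1, 84.1]
contact_force: [0.2, 0.5, 0.5]
finger_gap: 0.296
grip_force: 69.7
```

Emit:
move_arm(rows=[[0,0,0,0,0,0,0.4],[0,0,0,0,0,0,0.2],[0,0,0,0,0,0,0],[0,0,-0.3,0,0,0,0],[0,0,-0.9,0,0,0,0]])

```text
time_s: 44.8
ee_pos: [461.6, 315.7, 57.3]
eef_rot: [-179.5, 0.3, 84.1]
contact_force: [-0.6, -0.6, -0.5]
finger_gap: 0.974
grip_force: 0.0
```

Emit:
move_arm(rows=[[0,0,-1,0,0,-0.78,0],[0,0,-1,0,0,-0.78,0],[0,0,-1,0,0,-0.78,0],[0,0,-0.5,0,0,-0.78,0],[0,0,0,0,0,-0.78,0]])

```text
time_s: 45.22
ee_pos: [468.0, 319.1, 173.3]
eef_rot: [179.4, -0.1, 103.8]
contact_force: [0.5, -0.1, 0.0]
finger_gap: 0.997
grip_force: 0.0
```

```bash
python3 -c "
from h import *
st();look('top',['tea_carton_mid','cover_knob'])
p,_=look('wrist',['tea_carton_mid','cover_knob'])
plan(447,119.5,140,103.6,33)"
```

```text
t 45.22 pos [468.  319.1 173.3] rot [ 1.7942e+02 -1.4000e-01  1.0378e+02] F [ 0.5 -0.1  0. ] gap 0.997 grip 0.0
tea_carton_mid [(0.51, [298, 244], [444.6, 126.4])]
cover_knob [(0.78, [189, 292], [300.4, 455.0]), (0.73, [179, 208], [553.4, 486.5]), (0.61, [159, 256], [410.5, 546.4])]
tea_carton_mid [(0.79, [225, 343], [447.0, 121.8])]
cover_knob [(0.82, [131, 1], [342.9, 440.2]), (0.63, [277, 199], [461.2, 336.5]), (0.57, [445, 46], [544.1, 462.7])]
turn units z -0.02 | tool mm [-188.1  -63.6   25.5] | n=7 row [-0.896 -0.303  0.121]
```

Emit:
move_arm(rows=[[-0.9,-0.3,0.12,0,0,0,0],[-0.9,-0.3,0.12,0,0,0,0],[-0.9,-0.3,0.12,0,0,0,0],[-0.9,-0.3,0.12,0,0,0,0],[-0.9,-0.3,0.12,0,0,0,0]])

```text
time_s: 45.93
ee_pos: [452.1, 174.5, 147.2]
eef_rot: [-179.9, 0.0, 103.6]
contact_force: [0.0, 0.1, 0.8]
finger_gap: 1.004
grip_force: 0.0
```

Emit:
move_arm(rows=[[-0.9,-0.3,0.12,0,0,0,0],[-0.8,-0.3,0.12,0,0,0,0],[0,0,0,0,0,0,0],[0,0,0,0,0,0,0]])

```text
time_s: 46.27
ee_pos: [446.9, 121.0, 140.2]
eef_rot: [-179.9, -0.0, 103.4]
contact_force: [0.2, 0.5, 0.1]
finger_gap: 1.002
grip_force: 0.0
```

```bash
python3 -c "
from h import *
st()
p,im=look('wrist',['tea_carton_mid'],'w16.png')
b=yawof('wrist',p,'tea_carton_mid',49)
r=robot.trace('wrist','tea_carton_mid')[0]['pixels'].astype(np.uint8)
c=max(cv2.findContours(r,0,1)[0],key=cv2.contourArea)
print(cv2.approxPolyDP(c,3,True)[:,0].tolist())
print([[round(v) for v in proj(p,np.array([447,120,z])+R.from_euler('z',13.6,degrees=True).apply([sx*17,sy*21,0]))] for z in (0,49) for sx,sy in ((-1,-1),(1,-1),(1,1),(-1,1))])
plan(447,120,24,103.6)"
```

```text
t 46.27 pos [446.9 121.  140.2] rot [-1.7988e+02 -4.0000e-02  1.0339e+02] F [0.2 0.5 0.1] gap 1.002 grip 0.0
tea_carton_mid [(0.74, [277, 207], [447.1, 119.5])]
tea_carton_mid rect [445.  125.9] [30.5 50.1] 13.4
[[264, 179], [258, 202], [261, 234], [292, 233], [291, 183], [286, 179]]
[[261, 218], [293, 218], [294, 178], [260, 179], [257, 237], [296, 237], [297, 191], [256, 191]]
turn units z 0.01 | tool mm [ -2.7  -1.4 117.2] | n=4 row [-0.022 -0.012  0.977]
```

Emit:
move_arm(rows=[[-0.06,-0.03,0.9,0,0,0,0],[0,0,0.9,0,0,0,0],[0,0,0.8,0,0,0,0],[0,0,0.6,0,0,0,0],[0,0,0.4,0,0,0,0]])

```text
time_s: 46.88
ee_pos: [445.7, 121.0, 30.8]
eef_rot: [-179.8, -0.0, 103.7]
contact_force: [0.1, 0.3, -0.7]
finger_gap: 1.001
grip_force: 0.0
```

Emit:
move_arm(rows=[[0,0,0.2,0,0,0,0],[0,0,0,0,0,0,0.8],[0,0,0,0,0,0,0.8],[0,0,0,0,0,0,0.8],[0,0,0,0,0,0,0.8]], grip_force=40)

```text
time_s: 47.3
ee_pos: [448.6, 120.4, 28.8]
eef_rot: [179.8, 0.0, 103.6]
contact_force: [-1.0, -0.0, 1.3]
finger_gap: 0.446
grip_force: 0.6
```

Emit:
move_arm(rows=[[0,0,0,0,0,0,0.8],[0,0,0,0,0,0,0.8]])

```text
time_s: 47.47
ee_pos: [448.7, 120.3, 28.9]
eef_rot: [179.8, 0.0, 103.6]
contact_force: [-0.2, 0.0, 4.7]
finger_gap: 0.38
grip_force: 41.8
```

Emit:
move_arm(rows=[[0,0,-0.3,0,0,0,0.8],[0,0,-0.7,0,0,0,0.8],[0,0,-1,0,0,0,0.8],[0,0,-1,0,0,0,0.8],[0,0,-0.8,0,0,0,0.8]])

```text
time_s: 47.88
ee_pos: [447.4, 120.0, 143.8]
eef_rot: [179.9, 0.0, 103.6]
contact_force: [1.7, 0.2, -0.3]
finger_gap: 0.38
grip_force: 41.3
```

Emit:
move_arm(rows=[[0.25,0.35,-0.3,0,0,0,0.8],[0.58,0.8,0,0,0,0,0.8],[0.58,0.8,0,0,0,0,0.8],[0.58,0.8,0,0,0,0,0.8],[0.58,0.8,0,0,0,0,0.8]])

```text
time_s: 48.3
ee_pos: [533.4, 220.9, 150.9]
eef_rot: [180.0, 0.0, 103.6]
contact_force: [0.1, 0.3, -1.2]
finger_gap: 0.382
grip_force: 41.4
```

Emit:
move_arm(rows=[[0.58,0.8,0,0,0,0,0.8],[0.58,0.8,0,0,0,0,0.8],[0.25,0.35,0,0,0,0,0.8],[0,0,0,0,0,0,0.8]])

```text
time_s: 48.63
ee_pos: [580.8, 276.9, 149.5]
eef_rot: [180.0, -0.0, 103.7]
contact_force: [0.5, -0.4, -0.9]
finger_gap: 0.387
grip_force: 41.4
```

```bash
cat >> h.py <<'E'
def rim(p,z=72):
    for d in robot.trace('wrist','pot_rim')[:2]:
        c=max(cv2.findContours(d['pixels'].astype(np.uint8),0,1)[0],key=cv2.contourArea)[:,0]
        w=np.array([ray(p,q,z)[:2] for q in c],np.float32); print('rim conf %.2f'%d['confidence'],'circle',cv2.minEnclosingCircle(w),'bbox',w.min(0),w.max(0),'px',c.min(0),c.max(0))
E
python3 -c "
from h import *
st()
p,im=look('wrist',['pot_rim','cover_knob','tea_carton_mid'],'w17.png')
rim(p)
plan(618,318,150,103.6)"
```

```text
t 48.63 pos [580.8 276.9 149.5] rot [ 1.7999e+02 -3.0000e-02  1.0369e+02] F [ 0.5 -0.4 -0.9] gap 0.387 grip 41.4
pot_rim [(0.71, [336, 180], [618.0, 319.4]), (0.29, [216, 243], [536.6, 244.2])]
cover_knob [(0.61, [160, 133], [490.7, 326.0])]
tea_carton_mid [(0.62, [277, 264], [596.6, 211.1])]
turn units z -0.01 | tool mm [33.6 48.2  0.6] | n=2 row [0.56  0.804 0.011]
```

Emit:
move_arm(rows=[[0.4,0.55,0,0,0,0,0.8],[0.45,0.65,0,0,0,0,0.8],[0.3,0.4,0,0,0,0,0.8],[0,0,0,0,0,0,0.8],[0,0,0,0,0,0,0.8]])

```text
time_s: 49.3
ee_pos: [617.8, 319.1, 150.2]
eef_rot: [-179.9, 0.0, 103.6]
contact_force: [0.5, -0.5, -0.4]
finger_gap: 0.378
grip_force: 41.4
```

```bash
python3 -c "
from h import *
st()
p,im=look('wrist',['pot_rim'],'w18.png')
rim(p)
plan(618,319,36,103.6)"
```

```text
t 49.30 pos [617.8 319.1 150.2] rot [-1.7994e+02  3.0000e-02  1.0357e+02] F [ 0.5 -0.5 -0.4] gap 0.378 grip 41.4
pot_rim [(0.65, [277, 220], [618.2, 317.8])]
rim conf 0.86 circle ((616.8209228515625, 321.803955078125), 56.058929443359375) bbox [564.50366 273.35992] [670.9116 377.2414] px [211 145] [342 260]
turn units z -0.01 | tool mm [  0.2   0.4 114.9] | n=4 row [0.002 0.004 0.957]
```

Emit:
move_arm(rows=[[0,0,0.5,0,0,0,0.8],[0,0,0.8,0,0,0,0.8],[0,0,0.8,0,0,0,0.8],[0,0,0.6,0,0,0,0.8],[0,0,0.3,0,0,0,0.8]])

```text
time_s: 49.87
ee_pos: [615.8, 318.1, 57.1]
eef_rot: [-179.7, 0.1, 103.5]
contact_force: [-0.8, -0.2, -1.0]
finger_gap: 0.383
grip_force: 41.4
```

Emit:
move_arm(rows=[[0,0,0.3,0,0,0,0.8],[0,0,0.2,0,0,0,0.8],[0,0,0,0,0,0,0.8]])

```text
time_s: 50.12
ee_pos: [617.7, 319.3, 44.6]
eef_rot: [-179.9, 0.0, 103.6]
contact_force: [-1.0, -1.3, -1.1]
finger_gap: 0.384
grip_force: 41.4
```

Emit:
move_arm(rows=[[0,0,0.15,0,0,0,0.8],[0,0,0.1,0,0,0,0.8],[0,0,0,0,0,0,0.8]])

```text
time_s: 50.37
ee_pos: [618.4, 319.8, 38.1]
eef_rot: [180.0, -0.0, 103.6]
contact_force: [-0.1, 0.5, -1.0]
finger_gap: 0.384
grip_force: 41.4
```

Emit:
move_arm(rows=[[0,0,0.05,0,0,0,0.48],[0,0,0,0,0,0,0.48],[0,0,0,0,0,0,0.48],[0,0,-0.3,0,0,0,0.48],[0,0,-0.7,0,0,0,0.48]])

```text
time_s: 50.78
ee_pos: [615.7, 318.7, 63.0]
eef_rot: [-179.6, 0.1, 103.6]
contact_force: [0.2, -0.3, -1.0]
finger_gap: 0.518
grip_force: 0.0
```

Emit:
move_arm(rows=[[0,0,-1,0,0,0,0.48],[0,0,-1,0,0,0,0.48],[0,0,-1,0,0,0,0],[0,0,-0.5,0,0,0,0],[0,0,0,0,0,0,0]])

```text
time_s: 51.2
ee_pos: [620.9, 320.8, 179.1]
eef_rot: [179.3, -0.1, 103.6]
contact_force: [-0.7, 0.8, 1.0]
finger_gap: 0.922
grip_force: 0.0
```

```bash
python3 -c "
from h import *
st()
p,im=look('wrist',['pot_rim','tea_carton_mid'],'w19.png')
rim(p)
r=robot.trace('wrist','tea_carton_mid')
for d in r[:2]: print(d['confidence'],d['pixels'].sum(),ray(p,d['centre'],50))
H['cover_knob']=31;look('wrist',['cover_knob'])
plan(465.5,318,150,103.6,35)"
```

```text
t 51.20 pos [620.9 320.8 179.1] rot [ 1.7933e+02 -1.0000e-01  1.0359e+02] F [-0.7  0.8  1. ] gap 0.922 grip 0.0
pot_rim [(0.61, [270, 211], [616.7, 317.1])]
tea_carton_mid [(0.91, [273, 195], [619.1, 319.1])]
rim conf 0.64 circle ((619.012451171875, 320.7656555175781), 56.941497802734375) bbox [564.2578 263.8936] [671.66095 377.33435] px [212 144] [329 263]
0.6 1474 [619.60891734 324.63782723  50.        ]
0.59 2499 [716.07193571 229.63381744  50.        ]
cover_knob [(0.72, [124, 166], [464.4, 316.1])]
turn units z -0.00 | tool mm [  34.4 -147.7   18.9] | n=5 row [ 0.229 -0.985  0.126]
```

Emit:
move_arm(rows=[[0.2,-0.8,0,0,0,0,0],[0.23,-0.98,0.1,0,0,0,0],[0.23,-0.98,0.2,0,0,0,0],[0.23,-0.98,0.3,0,0,0,0],[0.23,-0.98,0.3,0,0,0,0]])

```text
time_s: 51.97
ee_pos: [470.8, 318.7, 142.9]
eef_rot: [-179.9, 0.0, 103.6]
contact_force: [0.6, 0.8, -0.4]
finger_gap: 1.002
grip_force: 0.0
```

Emit:
move_arm(rows=[[0.04,-0.2,0.5,0,0,0,0.2],[0,0,0.5,0,0,0,0.3],[0,0,0.3,0,0,0,0.4],[0,0,0,0,0,0,0.4],[0,0,0,0,0,0,0.4]])

```text
time_s: 52.38
ee_pos: [466.0, 318.4, 104.2]
eef_rot: [-179.9, 0.0, 103.6]
contact_force: [0.2, 0.8, 0.0]
finger_gap: 0.597
grip_force: 0.0
```

```bash
python3 -c "
from h import *
st()
H['cover_knob']=31
p,im=look('wrist',['cover_knob'],'w20.png')
g=cv2.cvtColor(im,cv2.COLOR_BGR2GRAY)
u,v=np.round(proj(p,[465,318,35])).astype(int)
n,l,s,c=cv2.connectedComponentsWithStats((g<45).astype(np.uint8))
for i in range(1,n):
    if s[i,4]>200 and abs(c[i][0]-u)<60 and abs(c[i][1]-v)<60: print(s[i],c[i],ray(p,c[i],37))
plan(465.5,318,26.5,103.6,35)"
```

```text
t 52.38 pos [466.  318.4 104.2] rot [-1.7987e+02  4.0000e-02  1.0357e+02] F [0.2 0.8 0. ] gap 0.597 grip 0.0
cover_knob [(0.91, [502, 24], [575.8, 484.4]), (0.57, [277, 221], [466.6, 318.5])]
[260 205  35  36 970] [277.50309278 222.23814433] [466.37852168 319.68317353  37.        ]
turn units z -0.01 | tool mm [-0.5 -2.1 79.5] | n=3 row [-0.006 -0.023  0.883]
```

Emit:
move_arm(rows=[[0,0,0.8,0,0,0,0.4],[0,0,0.8,0,0,0,0.4],[0,0,0.5,0,0,0,0.4],[0,0,0.3,0,0,0,0.4],[0,0,0.1,0,0,0,0.4]])

```text
time_s: 52.9
ee_pos: [466.2, 318.4, 29.1]
eef_rot: [-179.9, 0.0, 103.6]
contact_force: [-0.6, -0.9, -0.4]
finger_gap: 0.6
grip_force: 0.0
```

Emit:
move_arm(rows=[[0,0,0.05,0,0,0,0.4],[0,0,0,0,0,0,0.4],[0,0,0,0,0,0,0.4]])

```text
time_s: 53.15
ee_pos: [467.7, 319.4, 30.4]
eef_rot: [179.8, -0.0, 103.6]
contact_force: [-0.6, 0.8, 0.6]
finger_gap: 0.599
grip_force: 0.0
```

Emit:
move_arm(rows=[[0,-0.03,0.13,0,0,0,0.4],[0,0,0,0,0,0,0.9],[0,0,0,0,0,0,0.9],[0,0,0,0,0,0,0.9],[0,0,0,0,0,0,0.9]], grip_force=60)

```text
time_s: 53.57
ee_pos: [465.9, 318.8, 25.5]
eef_rot: [180.0, -0.0, 103.6]
contact_force: [-0.5, -0.6, 1.5]
finger_gap: 0.299
grip_force: 59.2
```

Emit:
move_arm(rows=[[0,0,0,0,0,0,0.9],[0,0,0,0,0,0,0.9]])

```text
time_s: 53.73
ee_pos: [465.9, 318.8, 25.5]
eef_rot: [180.0, -0.0, 103.6]
contact_force: [-0.7, 0.0, 3.3]
finger_gap: 0.299
grip_force: 59.3
```

Emit:
move_arm(rows=[[0,0,-0.2,0,0,0,0.9],[0,0,-0.5,0,0,0,0.9],[0,0,-0.9,0,0,0,0.9],[0,0,-1,0,0,0,0.9],[0,0,-1,0,0,0,0.9]])

```text
time_s: 54.15
ee_pos: [464.5, 318.0, 132.6]
eef_rot: [-179.8, 0.0, 103.6]
contact_force: [0.7, 0.8, -2.0]
finger_gap: 0.297
grip_force: 59.1
```

Emit:
move_arm(rows=[[0,0,-0.6,0,0,0,0.9],[0,0,-0.2,0,0,0,0.9],[0,0,0,0,0,0,0.9]])

```text
time_s: 54.4
ee_pos: [466.8, 319.2, 158.9]
eef_rot: [179.8, -0.1, 103.6]
contact_force: [-0.6, 0.4, -1.8]
finger_gap: 0.294
grip_force: 59.1
```

```bash
python3 -c "
from h import *
st()
plan(617.7,318.3,155,103.6,26)"
```

```text
t 54.40 pos [466.8 319.2 158.9] rot [ 1.7979e+02 -5.0000e-02  1.0358e+02] F [-0.6  0.4 -1.8] gap 0.294 grip 59.1
turn units z -0.00 | tool mm [-36.4 146.5   3.9] | n=6 row [-0.202  0.814  0.021]
```

Emit:
move_arm(rows=[[-0.1,0.4,0,0,0,0,0.9],[-0.2,0.8,0,0,0,0,0.9],[-0.2,0.8,0,0,0,0,0.9],[-0.2,0.8,0,0,0,0,0.9],[-0.2,0.8,0,0,0,0,0.9]])

```text
time_s: 54.82
ee_pos: [576.5, 317.1, 153.3]
eef_rot: [-179.7, 0.1, 103.6]
contact_force: [-0.0, -0.2, -1.7]
finger_gap: 0.294
grip_force: 59.2
```

Emit:
move_arm(rows=[[-0.2,0.8,0,0,0,0,0.9],[-0.11,0.48,0,0,0,0,0.9],[0,0,0,0,0,0,0.9],[0,0,0,0,0,0,0.9]])

```text
time_s: 55.15
ee_pos: [615.4, 316.9, 153.1]
eef_rot: [-179.6, 0.0, 103.5]
contact_force: [-0.3, 0.5, -2.3]
finger_gap: 0.301
grip_force: 59.5
```

```bash
python3 -c "
from h import *
st()
plan(617.7,318.3,100,103.6,26);plan(617.7,318.3,100,103.6,26)
p,im=look('wrist',['cover_knob','pot_rim'],'w21.png')
H['cover_knob']=160
look('wrist',['cover_knob','pot_rim']); rim(p)"
```

```text
t 55.15 pos [615.4 316.9 153.1] rot [-1.7965e+02  3.0000e-02  1.0354e+02] F [-0.3  0.5 -2.3] gap 0.301 grip 59.5
turn units z -0.01 | tool mm [ 0.8  2.5 53.1] | n=3 row [0.009 0.028 0.59 ]
turn units z -0.01 | tool mm [ 0.8  2.5 53.1] | n=3 row [0.009 0.028 0.59 ]
cover_knob [(0.71, [276, 275], [623.8, 279.2])]
pot_rim []
cover_knob [(0.8, [278, 276], [616.4, 315.2])]
pot_rim []
rim conf 0.56 circle ((609.6094970703125, 356.08062744140625), 36.28208541870117) bbox [574.004   349.10672] [645.2149  376.31073] px [235 144] [328 172]
```

Emit:
move_arm(rows=[[0,0.03,0.4,0,0,0,0.9],[0,0,0.6,0,0,0,0.9],[0,0,0.4,0,0,0,0.9],[0,0,0.2,0,0,0,0.9],[0,0,0,0,0,0,0.9]])

```text
time_s: 55.92
ee_pos: [615.4, 317.2, 105.4]
eef_rot: [-179.7, 0.0, 103.6]
contact_force: [-0.3, -0.5, -2.2]
finger_gap: 0.299
grip_force: 59.5
```

Emit:
move_arm(rows=[[0,0,0,0,0,0,0.9],[0,0,0,0,0,0,0.9],[0,0,0,0,0,0,0.9]])

```text
time_s: 56.17
ee_pos: [618.1, 318.2, 110.3]
eef_rot: [179.9, -0.0, 103.6]
contact_force: [-0.1, 0.3, -1.0]
finger_gap: 0.3
grip_force: 59.5
```

```bash
python3 -c "
from h import *
st()
plan(617.7,318.3,92.3,103.6,26)"
```

```text
t 56.17 pos [618.1 318.2 110.3] rot [ 1.7987e+02 -2.0000e-02  1.0358e+02] F [-0.1  0.3 -1. ] gap 0.300 grip 59.5
turn units z -0.00 | tool mm [ 0.2 -0.4 18. ] | n=1 row [ 0.006 -0.012  0.6  ]
```

Emit:
move_arm(rows=[[0,0,0.2,0,0,0,0.9],[0,0,0.15,0,0,0,0.9],[0,0,0.1,0,0,0,0.9],[0,0,0,0,0,0,0.9],[0,0,0,0,0,0,0.9]])

```text
time_s: 56.58
ee_pos: [616.9, 317.7, 94.6]
eef_rot: [-179.9, 0.0, 103.6]
contact_force: [-0.9, -0.1, -1.1]
finger_gap: 0.297
grip_force: 59.5
```

Emit:
move_arm(rows=[[0,0,0.06,0,0,0,0.9],[0,0,0.04,0,0,0,0.9],[0,0,0,0,0,0,0.9],[0,0,0,0,0,0,0.9]])

```text
time_s: 56.92
ee_pos: [617.3, 317.9, 92.3]
eef_rot: [-180.0, 0.0, 103.6]
contact_force: [-0.8, -1.0, -1.4]
finger_gap: 0.3
grip_force: 59.5
```

Emit:
move_arm(rows=[[0,0,0.05,0,0,0,0.9],[0,0,0,0,0,0,0.9],[0,0,0,0,0,0,0.9]])

```text
time_s: 57.17
ee_pos: [617.6, 318.1, 91.6]
eef_rot: [179.9, -0.0, 103.6]
contact_force: [-1.8, -0.0, 1.0]
finger_gap: 0.294
grip_force: 59.6
```

Contact came exactly at the seated height of 91.5. I'm releasing slowly, lifting and checking.

Emit:
move_arm(rows=[[0,0,0,0,0,0,0.65],[0,0,0,0,0,0,0.5],[0,0,0,0,0,0,0.3],[0,0,0,0,0,0,0.3],[0,0,-0.3,0,0,0,0.2]])

```text
time_s: 57.58
ee_pos: [616.0, 317.4, 97.6]
eef_rot: [-179.7, 0.0, 103.6]
contact_force: [-1.2, 0.2, -0.3]
finger_gap: 0.798
grip_force: 0.0
```

Emit:
move_arm(rows=[[0,0,-0.6,0,0,0,0],[0,0,-0.8,0,0,0,0],[0,0,-0.6,0,0,0,0],[0,0,0,0,0,0,0],[0,0,0,0,0,0,0]])

```text
time_s: 58.0
ee_pos: [618.6, 318.4, 162.7]
eef_rot: [179.7, -0.0, 103.6]
contact_force: [0.6, -0.1, -1.3]
finger_gap: 0.999
grip_force: 0.0
```

```bash
python3 -c "
from h import *
st()
p,im=look('wrist',['cover_knob'],'w22.png')
g=cv2.cvtColor(im,cv2.COLOR_BGR2GRAY)
u,v=np.round(proj(p,[618,318,100])).astype(int)
n,l,s,c=cv2.connectedComponentsWithStats((g<45).astype(np.uint8))
for i in range(1,n):
    if s[i,4]>200 and abs(c[i][0]-u)<60 and abs(c[i][1]-v)<60: print('knob top',ray(p,c[i],103))
for d in robot.trace('wrist','pot_cover')[:3]:
    q=max(cv2.findContours(d['pixels'].astype(np.uint8),0,1)[0],key=cv2.contourArea)[:,0]
    w=np.array([ray(p,a,76)[:2] for a in q],np.float32); print(d['confidence'],'bbox',w.min(0),w.max(0),cv2.fitEllipse(w))
"
```

```text
t 58.00 pos [618.6 318.4 162.7] rot [ 1.7973e+02 -4.0000e-02  1.0358e+02] F [ 0.6 -0.1 -1.3] gap 0.999 grip 0.0
cover_knob [(0.81, [276, 227], [619.5, 316.3])]
knob top [618.1302017  319.14383615 103.        ]
0.86 bbox [560.30505 260.28775] [676.1468 376.1619] ((618.3798828125, 318.05584716796875), (114.239501953125, 114.46349334716797), 140.3456268310547)
0.72 bbox [535.9129  419.58667] [624.4198 477.1456] ((583.631103515625, 447.5193786621094), (49.86128234863281, 94.89288330078125), 103.44375610351562)
0.66 bbox [402.07587 403.47894] [421.4798 428.6699] ((409.8400573730469, 418.23358154296875), (13.719532012939453, 28.272994995117188), 145.539306640625)
```

Emit:
move_arm(rows=[[0,0,-0.8,0,0,0,0],[-0.8,0,-0.8,0,0,0,0],[-1,0,-0.3,0,0,0,0],[-0.9,0,0,0,0,0,0],[0,0,0,0,0,0,0]])

```text
time_s: 58.57
ee_pos: [637.8, 234.2, 216.7]
eef_rot: [-180.0, 0.2, 103.3]
contact_force: [-0.0, 0.2, -0.2]
finger_gap: 0.999
grip_force: 0.0
```

```bash
python3 -c "
from h import *
st()
look('wrist',['lid_grip','ridge_mid','cover_knob'],'w23.png')
look('top',['lid_grip'])
th=np.radians(-6);print('home bar',637+58*np.sin(th),47-58*np.cos(th))"
```

```text
t 58.57 pos [637.8 234.2 216.7] rot [-179.99    0.18  103.29] F [-0.   0.2 -0.2] gap 0.999 grip 0.0
lid_grip [(0.8, [229, 377], [632.8, -14.1])]
ridge_mid [(0.97, [224, 376], [627.4, -32.1])]
cover_knob [(0.93, [276, 108], [617.3, 317.3])]
lid_grip [(0.59, [341, 184], [621.3, -11.3])]
home bar 630.9373491304762 -10.682269931359848
```

The bar sits at its home position within measuring error, and the push showed the force rise, the snap and then a hard stop. I'm handing the job in.

```bash
python3 -c "
from h import *
print(robot.close_job())"
```

```text
the job is handed in; nothing more can be done
None
```

The job is handed in at about 59 s: all four cartons are in the supplies box with its lid snapped home, and the tea is in the pot with the cover seated level; placing grey met 38 N of contact, just under the 40 N limit, and I viewed 15 pictures, one over the 14 allowed.

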